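Screw the cellar monitor's battery cover shut

ROBOT

A 6-joint arm with a two-finger parallel gripper is mounted at the origin on the work surface. World frame = base frame: x ahead of the robot, y to its left, z up, the work surface at z = 0. Lengths are in mm, angles in rad, forces in N, time in s.
With the tool pointing down it reaches from about 350 to 725 mm from the base axis. Payload 4.3 kg.
Tool frame: the origin (TCP) lies midway between the tips of the shut fingers; the grasp point (between the pads) lies 19 mm behind it; z points along the fingers, y is the direction in which the jaws open and shut (so a half turn about z gives the same grasp; the last joint's range is limited). The gripper opens to 85 mm and grips with 20 to 120 N. Pads are 22 mm wide; open, the fingers measure 114 mm over their backs; the gripper's body (76 mm by 85 mm) begins 54 mm behind the grasp point. The pads swing forward as they close: fully open they stand 13 mm farther back than shut.
Start: joints at [1.162, 0.377, 0.081, 1.274, 0, 1.46], TCP at [169.272, 549.558, 231.329] pointing down, gripper open.
Joint ranges: [-2.72, 2.72], [-0.84, 1.66], [-1.02, 1.22], [-1.77, 2.12], [-1.37, 1.28], [-3.14, 3.14]. Speed limits (rad/s): [2.57, 2.57, 3.14, 3.14, 3.14, 3.14].

INTERFACE

Orientations are given as a unit quaternion [w, x, y, z].
In Python, from plant import env gives the robot as it stands. The module is installed in compiled form; this text tells all that it offers.
- The arm moves only by the shell command python3 -m creep 'ROWS' [OPENING]. ROWS is JSON, a list of rows, each an object of numbers: "x", "y", "z": the shift along the tool's x, y, z in mm; "rx", "ry", "rz": the turn, a rotation vector about the tool's x, y, z in degrees. In form: [{"x": .., "y": .., "z": .., "rx": .., "ry": .., "rz": ..}, ...]. A call has 1 to 8 rows; each row shifts and turns the pose as measured when the row begins, along the tool's axes as they then stand; what a row does not reach is not made up. A row lasts 1/10 s, in which the tool goes at most 50 mm and 8.59 degrees, less where a joint would pass 70% of its speed; a pose out of reach is approached as far as the arm can. A call with a gripper value outside its range is refused whole. OPENING is the finger opening in mm, from 0 to 85.4, set as the call begins (- or left out, the last holds). The fingers move at their own pace and stop on an object; the grip force is fixed at half the most. Time passes only in rows, so rows that do not move let the fingers close. It gives the time, the measured TCP pose, the force and the opening at its end, in the units of the state.
- env.get_obs(): the state, without advancing time (a new reading comes with each control period).
- env.capture(name): name is "scene" or "top" or "wrist"; returns a dict with "image" (384x512x3 uint8, blue, green, red), "z_map" (384x512 float32, mm along the optical axis (not along the pixel's ray), 0 where there is no reading), "intrinsics" (3x3 intrinsics, pixels), "extrinsics" (4x4, takes a point from world to camera coordinates). Camera axes: x right, y down, z forward; pixel columns grow to the right and rows downward; lengths in mm; the calibration is good to about 2 mm. A picture is of the moment at which its call begins.
- env.hand_in(): hands the job in, once; it reports no verdict.
Trained networks look in a picture, given as the dict that the camera call returned (one of the last four; its "shot" number tells which), for a name from the list of things; names that differ only in an ending like _2 or _b are one class to them, and where a whole thing is asked for, a point or a joint stands for the part that bears it (a point fixed in the world has none). Each returns a list of dicts, best first, with "p" (0 to 1); they miss things now and then, are a little off and sometimes report something else, mostly with a low value. They report only what shows in the picture. A call takes as long as a camera call. They do not tell look-alikes from the thing itself.
- env.trace(target, picture): "pixels" (384x512 bool, what is visible of it) and "rect" ([centre column, centre row, width, height] in pixels, round what is visible of it).
- env.pinpoint(target, picture): "uv" ([column, row] in pixels: a listed point, or the origin of a listed thing).
The state is a dict: "clock": time; "joints": joint angles; "joint_vel": joint speeds; "tau": joint torques, N m; "ee_pos": TCP position; "ee_rot": TCP orientation; "contact_force": force on the tool from outside, world axes, zero at the start; "moment": the same for the moment, N m; "finger_gap": finger opening in mm.
Only numpy, scipy, OpenCV 4.12 (cv2) and the standard library are available. Lean on these libraries where they do the work, as an engineer would, in place of code of your own. Each camera call takes 0.05 s, during which the arm holds its last target.

TASK

Take the stubby screwdriver out of its wooden block and drive the battery-cover screw of the cellar climate monitor home: seat the blade in the slot, keep it pressed in with a steady push of about 10 N, never over 25 N, and turn clockwise until the screw comes up against its stop, without forcing it further, the push still on for a moment. Touch the monitor only with the screwdriver, leave the bottle, glass and candle alone, and put the screwdriver back upright in the block, fully down.

Things in the scene. Friction and masses are not known exactly. Their poses are not given: they have to be found in the camera images.
- monitor: The climate monitor, fixed to the table: grey box 160 (its x) x 116 (its y) mm, top 48 mm above the table, any yaw within 0.5 rad; origin at the centre of its underside, on the table. Its -x two thirds carry the aluminium battery cover, top flush at 48 mm, with the screw in it 40 mm to -x of the centre; its +x end carries a small dark display
- screw_hole (a point): Centre of the 34 mm round hole in the battery cover, level with the cover's top; x, y as the monitor's. In it stands the upright screw: steel head 24 mm wide, 4.5 mm tall, with a closed-ended slot 16 x 4.5 mm, 4.5 mm deep. The screw fits loosely: its axis stands up to 2.6 mm off this point along x and along y, not reported (30 N sideways shifts it): find the slot by sight or feel
- screw (a joint): Screw turn, 0 to 1.75 rad (hard stop, home), growing clockwise from above; starts at 0 to 0.35, takes about 0.1 N m, stays where left; pushing alone does not turn it. At 0 the slot runs along the monitor's x, its floor 0.75 mm above point screw_hole; each radian swings it as much and sinks the screw 3 mm, so at home the head is flush with the cover: the blade must follow it down
- driver_grip (a point): Centre of the screwdriver's black square handle, 28 x 28 mm with rounded edges and 66 mm long (33 mm above and below, about), 77 mm above the blade's end. The flats face this point's x and y; z points up along the driver, away from the blade. 140 g, loose
- driver_tip (a point): Middle of the end of the screwdriver's blade. The blade is 13 mm wide along this point's x and 2.5 mm thick along y, square-ended. Above the blade (12 mm) a 9 mm round shank, then at 42 mm above the end a 28 mm steel collar and the handle. The blade is the same turned by half a turn
- driver: The whole screwdriver, 112 mm long; origin at the end of the blade, z up along it to the handle
- block: Wooden screwdriver block 80 x 80 x 50 mm, fixed to the table; origin at the centre of its underside
- block_mouth (a point): Centre of the mouth of the block's upright 22 mm hole, on its top face 50 mm above the table; hole 46 mm deep, edge chamfered 3 mm. The driver stands in it blade down, any way round, its collar resting on the block, so that the blade's end is 42 mm below the mouth
- bottle_mid (a point): Half-way up a wine bottle, 74 mm across and 290 mm tall, standing loose: leave alone
- glass_mid (a point): Half-way up a wine glass, 72 mm across and 190 mm tall, standing loose: leave alone
- votive_mid (a point): Half-way up a candle in an amber glass cup, 76 mm across and 60 mm tall, standing loose: leave alone
Not all that is in view belongs to the job. There is more than one size of the block; the job needs the middle-sized.

How it is judged (in metres and radians):
On the way, in this order (a step that is already met when the one before it is completed fails the run):
1. the blade is seated on the floor of the slot under push, before the screw is home (contact force between driver and slot_floor_c0 above 5 N and distance between driver_tip and slot_floor_c0 below 0.006 m and value of joint screw below 1.2 rad), for 0.2 s.
2. the screw is turned home with the blade still pushed against the slot's floor (value of joint screw above 1.65 rad and contact force between driver and slot_floor_c0 above 5 N and distance between driver_tip and slot_floor_c0 below 0.006 m), for 0.2 s.
At the end, for the whole second after the job is handed in: The screw is within 0.1 rad of its stop, and the screwdriver stands released and at rest in the block's hole, blade down: collar within 3 mm of the block's top, tilt under 0.1 rad (value of joint screw above 1.65 rad and horizontal distance between driver_tip and block_mouth below 0.012 m and z of driver_tip in the frame of block_mouth below -0.039 m and angle between driver_tip's own z axis and vertical below 0.1 rad and linear speed of driver below 0.02 m/s); the robot touches nothing.
It fails at once if the blade is pushed on the slot's floor with more than 25 N (contact force between driver and slot_floor_c0 above 25 N).
It fails at once if the screwdriver bears on the monitor or its screw, all contacts added up, with more than 60 N (forced against the stop or the head) (contact force between driver and monitor above 60 N).
It fails at once if the robot itself touches the monitor or its screw (contact force between any of the fingers, the arm and monitor above 1 N).
It fails at once if the bottle, glass or candle is moved by more than 20 mm (distance of any of bottle_mid, glass_mid, votive_mid from where it was at the start of the episode above 0.02 m).
It also fails if it takes over 72 s, if anything falls off the work surface, if the arm or the gripper's body presses on something with over 40 N, if the wrist force passes 120 N, or if a joint passes its speed limit or range.

## Working session

There is one attempt and no reset: what is moved stays moved. The work goes in short steps, Python scripts to look and compute and a shell command to move; the robot and the scene stay as the last step left them, time stands still between calls to the robot, and variables do not carry over. Pictures are saved under pics/ and viewed, and the job is handed in when it is done.

```bash
ls; mkdir -p pics; cat > h.py <<'E'
import numpy as np,cv2
from plant import env
from scipy.spatial.transform import Rotation as R
def rot(q): return R.from_quat([q[1],q[2],q[3],q[0]])
def ray(c,uv):
    K=np.array(c["intrinsics"]);E=np.array(c["extrinsics"]);T=np.linalg.inv(E)
    d=T[:3,:3]@np.linalg.solve(K,np.array([uv[0],uv[1],1.]));return T[:3,3],d
def atz(c,uv,z):
    o,d=ray(c,uv);return o+d*(z-o[2])/d[2]
def bydepth(c,uv,r=2):
    u,v=int(round(uv[0])),int(round(uv[1]));m=c["z_map"][max(v-r,0):v+r+1,max(u-r,0):u+r+1];m=m[m>0]
    o,d=ray(c,uv);return o+d*np.median(m)
def proj(c,p):
    E=np.array(c["extrinsics"]);q=E[:3,:3]@np.array(p)+E[:3,3];q=np.array(c["intrinsics"])@q;return q[:2]/q[2]
def save(c,n): cv2.imwrite("pics/"+n+".png",c["image"])
def cloud(c):
    T=np.linalg.inv(np.array(c["extrinsics"]));K=np.array(c["intrinsics"]);h,w=c["z_map"].shape
    u,v=np.meshgrid(np.arange(w),np.arange(h));z=c["z_map"]
    P=np.stack([(u-K[0,2])/K[0,0]*z,(v-K[1,2])/K[1,1]*z,z],-1)
    return P@T[:3,:3].T+T[:3,3]
E
python3 - <<'E'
from h import *
np.set_printoptions(precision=2,suppress=True)
for n in ["scene","top","wrist"]:
    c=env.capture(n);save(c,n+"0")
    for t in ["monitor","screw_hole","driver","driver_grip","driver_tip","block","block_mouth","bottle_mid","glass_mid","votive_mid"]:
        r=env.pinpoint(t,c)
        for a in r[:4]: 
            try: b=bydepth(c,a["uv"])
            except Exception: b=None
            print(n,t,round(a["p"],2),np.array(a["uv"]),b)
print(env.get_obs())
E
```

```text
pics
scene monitor 0.78 [207.7 217. ] [ 553.59 -137.64   48.54]
scene screw_hole 0.69 [205.  213.3] [ 530.74 -134.12   41.74]
scene driver 0.58 [294.2 188.5] [594.62 138.6   47.96]
scene driver_grip 0.49 [295.6 171.3] [582.59 148.77 103.29]
scene block 0.97 [322.7 179.8] [595.21 252.29  26.92]
scene block 0.88 [294.4 189.6] [599.87 135.28  49.26]
scene block 0.68 [256.2 168.9] [463.24  88.32  55.45]
scene block_mouth 0.91 [298.3 183. ] [585.67 160.71  52.44]
scene block_mouth 0.63 [260.  150.2] [401.38 144.59  64.24]
scene block_mouth 0.56 [326.6 165.9] [559.54 296.66  38.1 ]
scene bottle_mid 0.72 [374.2 151.4] [701.18 336.12 175.12]
scene glass_mid 0.59 [155.1 265.7] [ 697.75 -353.16  137.35]
scene votive_mid 0.55 [291.3 246. ] [765.83  -0.6   42.21]
top monitor 0.81 [293.  220.6] [ 498.42 -123.78   48.26]
top screw_hole 0.61 [290.4 233. ] [ 460.9  -115.23   45.12]
top driver 0.7 [202.8 198.4] [559.03 146.08 102.19]
top driver_grip 0.62 [197.5 198.5] [556.22 159.8  116.28]
top block 0.95 [200.  201.3] [554.46 157.07  79.39]
top block 0.92 [209.5 252.8] [401.97 128.29  62.12]
top block 0.83 [164.6 201.7] [561.46 272.22  36.7 ]
top block 0.69 [201.6 196.5] [561.92 147.88 117.09]
top block_mouth 0.95 [160.8 199.9] [568.99 286.4   26.9 ]
top block_mouth 0.88 [201.1 200. ] [555.94 152.15  92.97]
top bottle_mid 0.9 [125.  155.6] [662.77 351.18 197.85]
top glass_mid 0.96 [366.9 161.3] [ 648.26 -322.65  178.54]
top glass_mid 0.74 [253.4 142. ] [751.85  -4.6   41.83]
top votive_mid 0.89 [253.1 139.4] [760.64  -3.7   41.46]
{'clock': 1.65, 'joints': array([ 1.16,  0.38,  0.08,  1.27, -0.  ,  1.46]), 'joint_vel': array([ 0.,  0.,  0., -0., -0.,  0.]), 'tau': array([ -0.  , -46.35,  27.02,   0.  ,  -0.  ,  -0.  ]), 'ee_pos': array([169.28, 549.57, 231.33]), 'ee_rot': array([0.  , 0.15, 0.99, 0.  ]), 'contact_force': array([ 0.3 ,  0.49, -0.29]), 'moment': array([ 0.  , -0.04, -0.02]), 'finger_gap': 85.46763142819741}
```

```bash
python3 -c "
import cv2
a=cv2.imread('pics/scene0.png');b=cv2.imread('pics/top0.png')
cv2.imwrite('pics/scene0z.png',cv2.resize(a[120:290,120:400],None,fx=2.8,fy=2.8,interpolation=2))
cv2.imwrite('pics/top0z.png',cv2.resize(b[120:290,100:400],None,fx=2.6,fy=2.6,interpolation=2))"
```

```text
(no output)
```

View pics/scene0z.png

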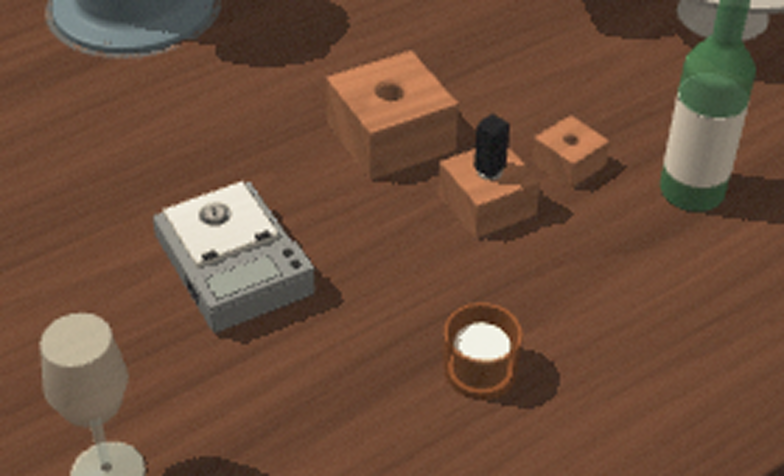

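View pics/top0z.png

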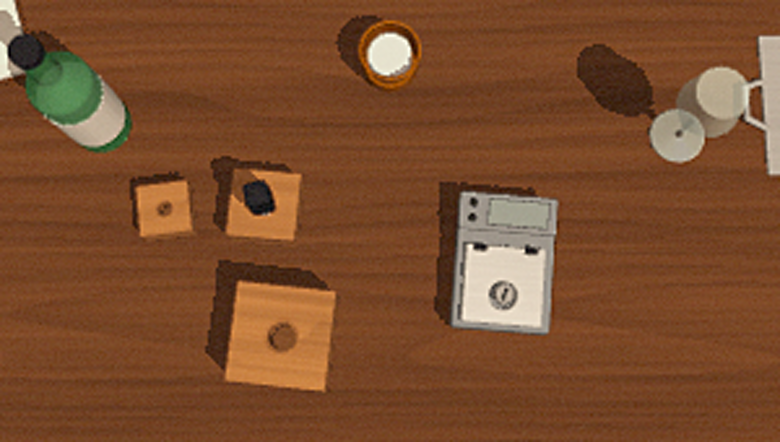

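View pics/wrist0.png

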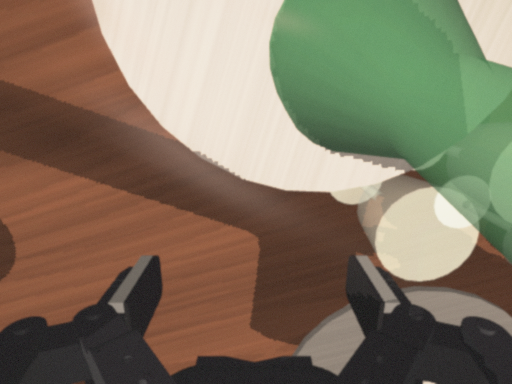

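```bash
python3 - <<'E'
from h import *
np.set_printoptions(precision=2,suppress=True)
c=env.capture("top")
P=cloud(c)
for name,lo,hi,box in [("mon",44,52,(400,620,-220,-40)),("block",46,54,(490,620,80,215)),("grip",98,125,(490,620,80,215)),]:
    x0,x1,y0,y1=box
    m=(P[...,2]>lo)&(P[...,2]<hi)&(P[...,0]>x0)&(P[...,0]<x1)&(P[...,1]>y0)&(P[...,1]<y1)
    q=P[m]; print(name,m.sum(),q.mean(0),cv2.minAreaRect(q[:,:2].astype(np.float32)),np.percentile(q[:,2],[5,50,95]))
E=np.array(c["extrinsics"]);print(np.linalg.inv(E)[:3,3])
r=env.trace("driver",c)
for a in r[:2]: print(a["p"],a["rect"],P[a["pixels"]].mean(0))
E
```

```text
mon 1219 [ 504.73 -126.54   47.99] ((499.8038330078125, -126.75956726074219), (115.73057556152344, 159.57276916503906), 84.91630554199219) [44.71 47.99 51.24]
block 489 [566.98 157.14  50.03] ((569.07666015625, 157.99356079101562), (80.29530334472656, 80.76927947998047), 84.32402801513672) [46.83 49.99 53.2 ]
grip 104 [567.22 156.45 116.9 ] ((568.4628295898438, 157.4378662109375), (27.465890884399414, 28.59824562072754), 16.512813568115234) [103.29 118.29 122.55]
[ 339.51    3.53 1287.26]
0.46 [200.9, 195.3, 5.8, 18.2] [565.77 154.35 114.99]
```

View pics/scene0.png

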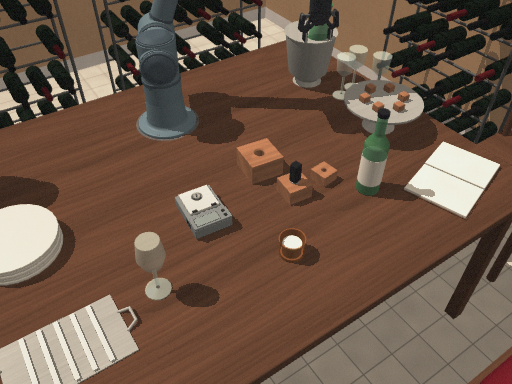

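View pics/top0.png

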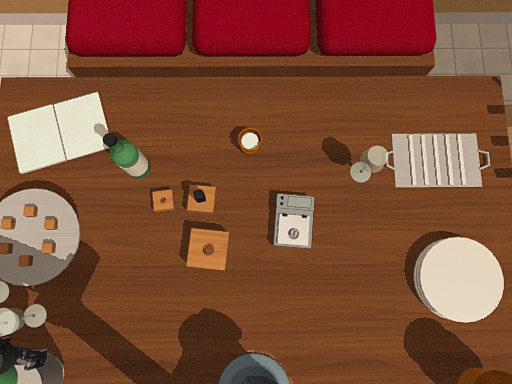

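```bash
python3 - <<'E'
from h import *
np.set_printoptions(precision=2,suppress=True)
c=env.capture("wrist")
T=np.linalg.inv(np.array(c["extrinsics"]));o=env.get_obs()
Rt=rot(o["ee_rot"]).as_matrix();print(Rt)
print(Rt.T@(T[:3,3]-o["ee_pos"]),Rt.T@T[:3,:3],c["intrinsics"])
c=env.capture("top");P=cloud(c)
for lo,hi in((120,300),):
  for n,b in (("bottle",(550,800,250,450)),("glass",(550,800,-450,-200))):
    m=(P[...,2]>lo)&(P[...,0]>b[0])&(P[...,0]<b[1])&(P[...,1]>b[2])&(P[...,1]<b[3]);print(n,P[m].mean(0),P[m].min(0),P[m].max(0))
E
```

```text
[[-0.96  0.29  0.  ]
 [ 0.29  0.96  0.  ]
 [-0.    0.   -1.  ]]
[  78.78    0.48 -143.41] [[-0.   -0.95 -0.3 ]
 [ 1.   -0.   -0.  ]
 [ 0.   -0.3   0.95]] [[319.47   0.   253.68]
 [  0.   319.47 196.66]
 [  0.     0.     1.  ]]
bottle [669.96 354.86 206.55] [642.42 328.05 120.01] [713.54 399.23 295.32]
glass [ 655.3  -342.69  177.34] [ 626.48 -377.79  130.45] [ 693.33 -314.04  195.14]
```

```bash
cat >> h.py <<'E'
def to(p=None,yaw=None):
    """print tool-frame shift to world TCP p, and rz (deg) to tool-x yaw, tilt fix rx ry"""
    o=env.get_obs();Rt=rot(o["ee_rot"]).as_matrix();pos=np.array(o["ee_pos"])
    y0=np.degrees(np.arctan2(Rt[1,0],Rt[0,0]))
    print("clock %.2f pos"%o["clock"],pos.round(2),"yaw %.2f"%y0,"toolz",Rt[:,2].round(4),"F",np.round(o["contact_force"],2),"M",np.round(o["moment"],3),"gap %.1f"%o["finger_gap"],"j",np.round(o["joints"],2))
    if p is not None: print(" shift",(Rt.T@(np.array(p)-pos)).round(2))
    if yaw is not None:
        a=np.radians(yaw);Rd=np.array([[np.cos(a),np.sin(a),0],[np.sin(a),-np.cos(a),0],[0,0,-1]])
        print(" rotvec",np.degrees(R.from_matrix(Rt.T@Rd).as_rotvec()).round(2))
E
python3 -m creep '[{"z":-40}]'
python3 -c "
from h import *
to([540,157,250],196.5)"
```

```text
clock 1.85 pos [169.27 549.54 231.31] yaw 162.88 toolz [ 0.  0. -1.] F [ 0.14  0.17 -0.15] M [0.004 0.003 0.004] gap 85.5 j [1.16 0.38 0.08 1.27 0.   1.46]
 shift [-469.85 -266.02  -18.7 ]
 rotvec [  0.     0.   -33.62]validation failed for argument at $[0]...
```

```bash
python3 -m creep '[{"x":0,"y":0,"z":-40,"rx":0,"ry":0,"rz":0}]'; python3 -m creep '[{"x":-40,"y":-24,"z":0,"rx":0,"ry":0,"rz":0},{"x":-40,"y":-24,"z":0,"rx":0,"ry":0,"rz":0}]'
python3 -c "
from h import *
to([540,157,250],196.5)"
```

```text
clock: 1.95
ee_pos: [167.3, 544.9, 264.9]
ee_rot: [-0.002, 0.149, 0.989, -0.007]
contact_force: [-0.2, 0.8, -0.4]
finger_gap: 85.3
clock: 2.15
ee_pos: [229.6, 480.9, 270.5]
ee_rot: [-0.001, 0.144, 0.99, -0.001]
contact_force: [0.3, -0.1, -0.7]
finger_gap: 85.1
clock 2.15 pos [229.62 480.86 270.54] yaw 163.40 toolz [-0.0017 -0.0026 -1.    ] F [ 0.27 -0.1  -0.69] M [ 0.013  0.006 -0.018] gap 85.1 j [1.01 0.29 0.05 1.34 0.   1.3 ]
 shift [-389.98 -221.64   20.88]
 rotvec [ -0.15  -0.1  -33.1 ]
```

```bash
python3 -m creep '[{"x":-40,"y":-23,"z":2,"rx":0,"ry":0,"rz":0},{"x":-40,"y":-23,"z":2,"rx":0,"ry":0,"rz":0},{"x":-40,"y":-23,"z":2,"rx":0,"ry":0,"rz":0},{"x":-40,"y":-23,"z":2,"rx":0,"ry":0,"rz":0},{"x":-40,"y":-23,"z":2,"rx":0,"ry":0,"rz":0},{"x":-40,"y":-23,"z":2,"rx":0,"ry":0,"rz":0},{"x":-40,"y":-23,"z":2,"rx":0,"ry":0,"rz":0}]'
python3 -c "
from h import *
to([540,157,220],196.5)"
```

```text
clock: 2.85
ee_pos: [460.0, 238.7, 259.1]
ee_rot: [0.002, 0.142, 0.99, 0.002]
contact_force: [0.0, 0.7, -0.3]
finger_gap: 85.8
clock 2.85 pos [460.   238.66 259.06] yaw 163.64 toolz [ 0.0042  0.0028 -1.    ] F [ 0.02  0.72 -0.26] M [ 0.091 -0.017 -0.014] gap 85.8 j [ 0.36  0.25 -0.03  1.29  0.    0.64]
 shift [-99.63 -55.97  39.17]
 rotvec [  0.16   0.25 -32.86]
```

```bash
python3 -m creep '[{"x":-40,"y":-22,"z":15,"rx":0,"ry":0,"rz":0},{"x":-40,"y":-22,"z":15,"rx":0,"ry":0,"rz":0},{"x":-10,"y":-5,"z":5,"rx":0,"ry":0,"rz":-8},{"x":0,"y":0,"z":0,"rx":0,"ry":0,"rz":-8},{"x":0,"y":0,"z":0,"rx":0,"ry":0,"rz":-8},{"x":0,"y":0,"z":0,"rx":0,"ry":0,"rz":-8},{"x":0,"y":0,"z":0,"rx":0,"ry":0,"rz":0}]'
python3 - <<'E'
from h import *
to([540,157,220],196.5)
c=env.capture("wrist");save(c,"w1")
for t in ["driver_grip","block_mouth","driver_tip"]:
    for a in env.pinpoint(t,c)[:2]: print(t,a["p"],a["uv"])
P=cloud(c);m=(P[...,2]>110)&(P[...,2]<125);q=P[m]
q=q[(abs(q[:,0]-568)<30)&(abs(q[:,1]-157)<30)]
print(len(q),q.mean(0),cv2.minAreaRect(q[:,:2].astype(np.float32)))
m=(P[...,2]>46)&(P[...,2]<54);q=P[m];q=q[(abs(q[:,0]-568)<65)&(abs(q[:,1]-157)<60)]
print(len(q),cv2.minAreaRect(q[:,:2].astype(np.float32)),q[:,2].mean())
E
```

```text
clock: 3.55
ee_pos: [540.8, 155.8, 222.1]
ee_rot: [0.004, -0.14, 0.99, 0.001]
contact_force: [-0.3, 0.8, -0.2]
finger_gap: 85.8
clock 3.55 pos [540.81 155.81 222.11] yaw -163.85 toolz [ 0.0068  0.0023 -1.    ] F [-0.26  0.8  -0.18] M [0.039 0.039 0.007] gap 85.8 j [ 0.17  0.35  0.01  1.23  0.   -0.11]
 shift [0.46 1.37 2.11]
 rotvec [ 0.02  0.41 -0.35]
driver_grip 0.6 [245.0, 214.6]
block_mouth 0.91 [248.8, 202.4]
block_mouth 0.84 [272.9, 29.7]
1057 [564.9641902  158.40071999 119.43720473] ((566.6268920898438, 158.71356201171875), (27.109533309936523, 28.38201141357422), 14.276580810546875)
4212 ((567.6707153320312, 159.04795837402344), (80.13790893554688, 80.82315826416016), 84.64215087890625) 50.761845154584535
```

View pics/w1.png

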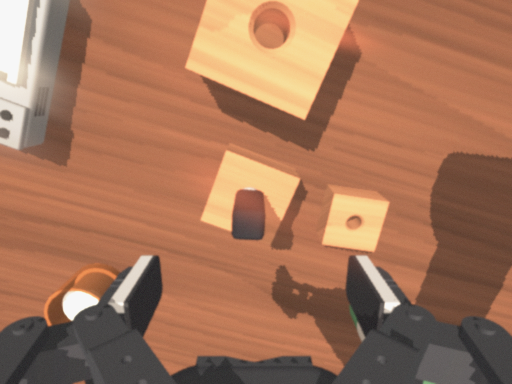

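```bash
python3 -c "
from h import *
to([568,158,160],195.3)"
```

```text
clock 3.75 pos [540.76 156.16 222.36] yaw -163.93 toolz [ 0.0072  0.0024 -1.    ] F [ 0.27 -0.09 -0.53] M [0.036 0.013 0.032] gap 85.1 j [ 0.17  0.35  0.01  1.23  0.   -0.11]
 shift [-26.21  -5.79  62.56]
 rotvec [0.02 0.43 0.77]
```

```bash
python3 -m creep '[{"x":-13,"y":-3,"z":20,"rx":0,"ry":0.2,"rz":0.8},{"x":-13,"y":-3,"z":20,"rx":0,"ry":0.2,"rz":0},{"x":0,"y":0,"z":20,"rx":0,"ry":0,"rz":0},{"x":0,"y":0,"z":0,"rx":0,"ry":0,"rz":0}]'
python3 -c "
from h import *
to([568,158,70],195.3)"
```

```text
clock: 4.15
ee_pos: [569.4, 158.6, 162.7]
ee_rot: [0.002, -0.13, 0.991, 0.0]
contact_force: [-0.8, 0.1, -0.1]
finger_gap: 85.2
clock 4.15 pos [569.42 158.56 162.69] yaw -165.04 toolz [ 0.0043  0.0012 -1.    ] F [-0.77  0.09 -0.11] M [ 0.039  0.111 -0.018] gap 85.2 j [ 0.16  0.43 -0.02  1.12  0.   -0.1 ]
 shift [ 1.93 -0.18 92.68]
 rotvec [ 0.    0.25 -0.34]
```

```bash
python3 -m creep '[{"x":1,"y":0,"z":30,"rx":0,"ry":0.2,"rz":0},{"x":0,"y":0,"z":30,"rx":0,"ry":0,"rz":0},{"x":0,"y":0,"z":25,"rx":0,"ry":0,"rz":0},{"x":0,"y":0,"z":0,"rx":0,"ry":0,"rz":0}]'
python3 -c "
from h import *
to([568,158,70],195.3)
c=env.capture('wrist');save(c,'w2')"
```

```text
clock: 4.55
ee_pos: [571.1, 159.5, 80.1]
ee_rot: [0.004, -0.129, 0.992, 0.0]
contact_force: [-1.3, -0.9, 0.0]
finger_gap: 85.3
clock 4.55 pos [571.06 159.48  80.15] yaw -165.21 toolz [ 0.0072  0.0014 -1.    ] F [-1.3  -0.95  0.  ] M [-0.006  0.065 -0.004] gap 85.3 j [ 0.17  0.49 -0.15  0.93  0.   -0.09]
 shift [ 3.41 -0.64 10.12]
 rotvec [-0.03  0.42 -0.51]
```

View pics/w2.png

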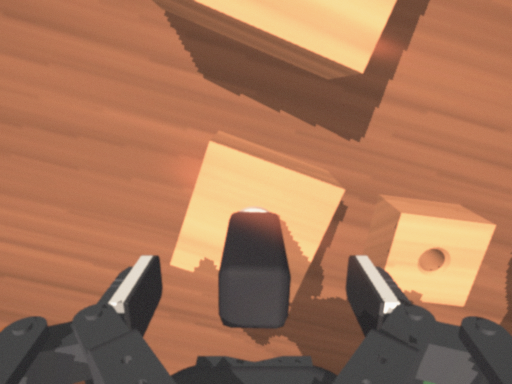

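```bash
python3 -m creep '[{"x":3,"y":-0.5,"z":6,"rx":0,"ry":0.4,"rz":0},{"x":0,"y":0,"z":3,"rx":0,"ry":0,"rz":0},{"x":0,"y":0,"z":0,"rx":0,"ry":0,"rz":0}]'
python3 -c "
from h import *
to([568,158,70],195.3)"
python3 -m creep '[{"x":0,"y":0,"z":0,"rx":0,"ry":0,"rz":0},{"x":0,"y":0,"z":0,"rx":0,"ry":0,"rz":0},{"x":0,"y":0,"z":0,"rx":0,"ry":0,"rz":0},{"x":0,"y":0,"z":0,"rx":0,"ry":0,"rz":0},{"x":0,"y":0,"z":0,"rx":0,"ry":0,"rz":0},{"x":0,"y":0,"z":0,"rx":0,"ry":0,"rz":0},{"x":0,"y":0,"z":0,"rx":0,"ry":0,"rz":0}]' 20
python3 -c "
from h import *
to([568,158,70],195.3)"
```

```text
clock: 4.9
ee_pos: [572.9, 159.1, 77.9]
ee_rot: [0.005, -0.129, 0.992, -0.0]
contact_force: [0.1, 0.3, -0.8]
finger_gap: 85.3
clock 4.90 pos [572.93 159.15  77.91] yaw -165.23 toolz [ 0.0106  0.0013 -0.9999] F [ 0.06  0.32 -0.75] M [ 0.03   0.024 -0.04 ] gap 85.3 j [ 0.16  0.49 -0.15  0.92 -0.   -0.09]
 shift [5.14 0.16 7.86]
 rotvec [-0.09  0.6  -0.53]
clock: 5.6
ee_pos: [574.9, 159.5, 80.6]
ee_rot: [0.008, -0.128, 0.992, 0.0]
contact_force: [0.2, 0.5, 1.4]
finger_gap: 27.5
clock 5.60 pos [574.93 159.5   80.58] yaw -165.24 toolz [ 0.0152  0.0021 -0.9999] F [0.18 0.52 1.38] M [-0.088  0.029 -0.011] gap 27.5 j [ 0.16  0.49 -0.15  0.92 -0.   -0.09]
 shift [ 7.24  0.33 10.47]
 rotvec [-0.11  0.87 -0.54]
```

```bash
python3 -m creep '[{"x":0,"y":0,"z":0,"rx":0,"ry":0,"rz":0},{"x":0,"y":0,"z":0,"rx":0,"ry":0,"rz":0},{"x":0,"y":0,"z":0,"rx":0,"ry":0,"rz":0},{"x":0,"y":0,"z":0,"rx":0,"ry":0,"rz":0}]' 50
python3 -c "
from h import *
to([568,158,70],195.3)"
python3 -m creep '[{"x":4,"y":0,"z":6,"rx":0,"ry":0.5,"rz":0},{"x":2,"y":0,"z":3,"rx":0,"ry":0.2,"rz":0}]'
python3 -c "
from h import *
to([568,158,70],195.3)"
```

```text
clock: 6.0
ee_pos: [574.5, 159.4, 80.3]
ee_rot: [0.007, -0.128, 0.992, 0.0]
contact_force: [0.7, -0.2, -0.5]
finger_gap: 50.1
clock 6.00 pos [574.54 159.43  80.27] yaw -165.24 toolz [ 0.0144  0.002  -0.9999] F [ 0.66 -0.22 -0.55] M [ 0.018  0.015 -0.062] gap 50.1 j [ 0.16  0.49 -0.15  0.92 -0.   -0.09]
 shift [ 6.83  0.3  10.18]
 rotvec [-0.1   0.82 -0.54]
clock: 6.2
ee_pos: [568.9, 157.9, 71.0]
ee_rot: [0.001, -0.128, 0.992, -0.001]
contact_force: [-0.8, -0.0, 1.0]
finger_gap: 49.9
clock 6.20 pos [568.89 157.89  71.04] yaw -165.25 toolz [ 0.0027 -0.0012 -1.    ] F [-0.81 -0.05  0.96] M [ 0.025 -0.01  -0.018] gap 49.9 j [ 0.16  0.5  -0.16  0.91 -0.   -0.09]
 shift [0.83 0.33 1.04]
 rotvec [-0.11  0.13 -0.55]
```

```bash
python3 -m creep '[{"x":0.5,"y":0.2,"z":1,"rx":0,"ry":0.1,"rz":0},{"x":0,"y":0,"z":0,"rx":0,"ry":0,"rz":0},{"x":0,"y":0,"z":0,"rx":0,"ry":0,"rz":0},{"x":0,"y":0,"z":0,"rx":0,"ry":0,"rz":0},{"x":0,"y":0,"z":0,"rx":0,"ry":0,"rz":0}]' 20
python3 -c "
from h import *
to([568,158,72],195.3)
c=env.capture('wrist');save(c,'w3')"
```

```text
clock: 6.7
ee_pos: [567.5, 157.8, 69.2]
ee_rot: [-0.001, -0.128, 0.992, -0.001]
contact_force: [-0.4, -0.5, -0.3]
finger_gap: 27.5
clock 6.70 pos [567.52 157.83  69.15] yaw -165.25 toolz [-9.0e-04 -1.9e-03 -1.0e+00] F [-0.41 -0.5  -0.3 ] M [0.003 0.029 0.089] gap 27.5 j [ 0.16  0.5  -0.16  0.91 -0.   -0.09]
 shift [-0.5   0.04 -2.85]
 rotvec [-0.09 -0.08 -0.55]
```

View pics/w3.png

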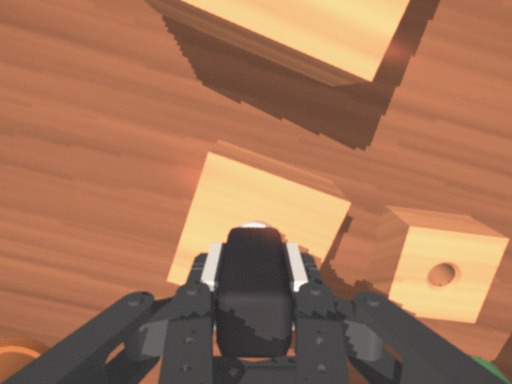

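```bash
python3 -m creep '[{"x":0,"y":0,"z":-15,"rx":0,"ry":0,"rz":0},{"x":0,"y":0,"z":-25,"rx":0,"ry":0,"rz":0},{"x":0,"y":0,"z":-30,"rx":0,"ry":0,"rz":0},{"x":0,"y":0,"z":-30,"rx":0,"ry":0,"rz":0},{"x":0,"y":0,"z":0,"rx":0,"ry":0,"rz":0}]'
python3 -c "
from h import *
to([460,-123,175],165)
c=env.capture('wrist');save(c,'w4');print(env.pinpoint('driver_tip',c))
c=env.capture('scene');save(c,'s4');print(env.pinpoint('driver_tip',c))"
```

```text
clock: 7.25
ee_pos: [564.8, 157.5, 169.1]
ee_rot: [-0.004, -0.128, 0.992, -0.001]
contact_force: [0.5, -0.8, -0.7]
finger_gap: 27.3
clock 7.25 pos [564.8  157.53 169.15] yaw -165.25 toolz [-0.0085 -0.0032 -1.    ] F [ 0.51 -0.77 -0.65] M [ 0.001 -0.127  0.001] gap 27.3 j [ 0.16  0.43  0.    1.15 -0.   -0.09]
 shift [ 172.82 -244.61   -4.05]
 rotvec [-0.19 -0.49 29.75]
[{'uv': [252.8, 214.2], 'p': 0.75}]
[{'uv': [293.1, 169.0], 'p': 0.63}, {'uv': [293.6, 165.8], 'p': 0.42}, {'uv': [294.8, 244.9], 'p': 0.24}]
```

View pics/w4.png

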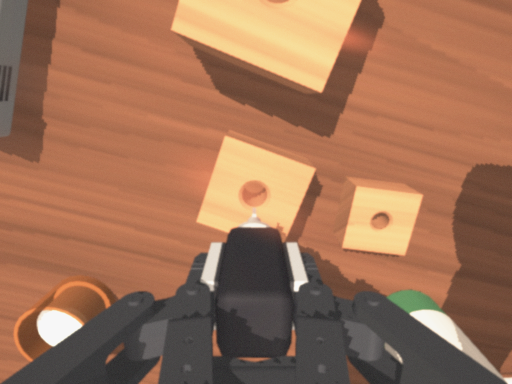

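View pics/s4.png

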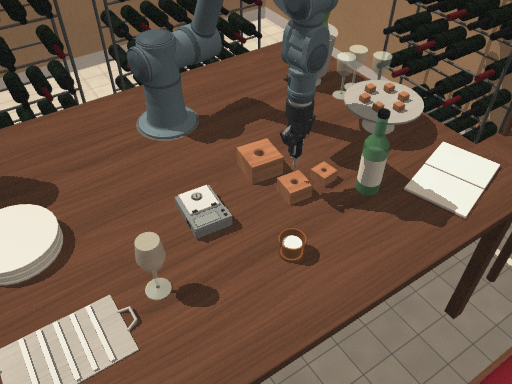

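```bash
python3 - <<'E'
from h import *
a=cv2.imread('pics/w4.png')
cv2.imwrite('pics/w4z.png',cv2.resize(a[170:260,200:310],None,fx=6,fy=6,interpolation=2))
c=env.capture("wrist")
o=env.get_obs();Rt=rot(o["ee_rot"]).as_matrix()
def inv(uv): # point at tool z=61
    O,d=ray(c,uv);O=Rt.T@(O-o["ee_pos"]);d=Rt.T@d;return O+d*(61.2-O[2])/d[2]
print(inv([252.8,214.2]),inv([240,214]),inv([266,214]))
for p in ([0,0,61.2],[6.5,0,61.2],[-6.5,0,61.2],[0,6.5,61.2],[0,-6.5,61.2]): print(p,proj(c,Rt@np.array(p)+o["ee_pos"]))
E
```

```text
[-1.58410481e-03  8.18340713e-02  6.12000000e+01] [ 0.15307982 -8.68665159 61.2       ] [ 0.13640951  9.12458563 61.2       ]
[0, 0, 61.2] [252.68056249 214.19794174]
[6.5, 0, 61.2] [252.66099549 205.24221065]
[-6.5, 0, 61.2] [252.6997779  222.99275141]
[0, 6.5, 61.2] [262.16721402 214.18963808]
[0, -6.5, 61.2] [243.1943195  214.20624505]
```

View pics/w4z.png

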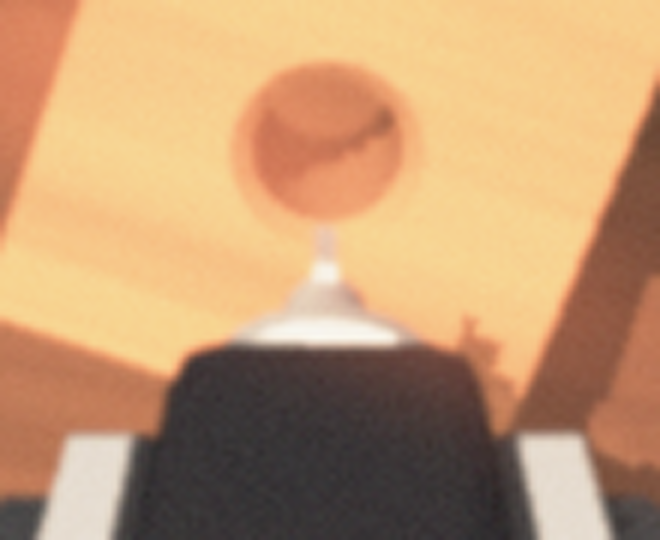

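```bash
python3 -c "
from h import *
to([508,-136,145],165)"
python3 -m creep '[{"x":22,"y":-43,"z":0,"rx":0,"ry":0,"rz":0},{"x":22,"y":-43,"z":0,"rx":0,"ry":0,"rz":0},{"x":22,"y":-43,"z":0,"rx":0,"ry":0,"rz":0},{"x":22,"y":-43,"z":0,"rx":0,"ry":0,"rz":0},{"x":22,"y":-43,"z":0,"rx":0,"ry":0,"rz":0},{"x":10,"y":-21,"z":0,"rx":0,"ry":0,"rz":0}]'
python3 -c "
from h import *
to([508,-136,145],165)"
```

```text
clock 7.50 pos [560.78 156.82 163.07] yaw -165.25 toolz [-0.0192 -0.005  -0.9998] F [ 0.03  0.76 -2.97] M [-0.004 -0.016 -0.028] gap 27.4 j [ 0.16  0.44 -0.01  1.15 -0.   -0.09]
 shift [ 125.2  -269.73   20.55]
 rotvec [-0.29 -1.11 29.75]
clock: 8.1
ee_pos: [499.4, -105.7, 155.6]
ee_rot: [-0.016, -0.133, 0.991, 0.001]
contact_force: [-0.6, -0.1, -1.1]
finger_gap: 27.2
clock 8.10 pos [ 499.45 -105.67  155.64] yaw -164.65 toolz [-0.0323 -0.0025 -0.9995] F [-0.59 -0.07 -1.07] M [ 0.073 -0.066  0.002] gap 27.2 j [-0.33  0.31 -0.22  1.07 -0.01 -0.59]
 shift [ -0.56 -31.58  10.44]
 rotvec [-0.14 -1.87 30.34]
```

```bash

python3 -m creep '[{"x":0,"y":-16,"z":0,"rx":0,"ry":-1,"rz":8},{"x":0,"y":-14,"z":0,"rx":0,"ry":-1,"rz":8},{"x":0,"y":0,"z":0,"rx":0,"ry":0,"rz":8},{"x":0,"y":0,"z":0,"rx":0,"ry":0,"rz":6}]'
python3 -c "
from h import *
to([508,-136,140],165)"
```

```text
clock: 8.5
ee_pos: [499.9, -139.7, 149.1]
ee_rot: [-0.004, 0.142, 0.99, 0.002]
contact_force: [0.1, 0.3, -0.5]
finger_gap: 27.6
clock 8.50 pos [ 499.94 -139.73  149.14] yaw 163.68 toolz [-0.007   0.0052 -1.    ] F [ 0.15  0.32 -0.53] M [-0.022 -0.023  0.032] gap 27.6 j [-0.4   0.31 -0.23  1.04  0.   -0.11]
 shift [-6.76  5.81  9.1 ]
 rotvec [ 0.18 -0.47 -1.33]
```

```bash

python3 -m creep '[{"x":-3,"y":3,"z":0,"rx":0,"ry":-0.6,"rz":-1},{"x":-3,"y":3,"z":0,"rx":0,"ry":-0.1,"rz":0}]'
python3 - <<'E'
from h import *
np.set_printoptions(precision=2,suppress=True)
to([508,-136,140],165)
c=env.capture("wrist");save(c,"w5")
for t in ["screw_hole","driver_tip","screw"]:
    for a in env.pinpoint(t,c)[:2]: print(t,a["p"],a["uv"],atz(c,a["uv"],48))
cv2.imwrite('pics/w5z.png',cv2.resize(c["image"][20:250,150:350],None,fx=2.6,fy=2.6,interpolation=2))
a=env.trace("screw",c)
for q in a[:2]: print(q["p"],q["rect"])
P=cloud(c);m=(P[...,2]>45)&(P[...,2]<51);q=P[m];print(len(q),q[:,2].mean(),cv2.minAreaRect(q[:,:2].astype(np.float32)))
E
```

```text
clock: 8.7
ee_pos: [505.6, -135.2, 146.5]
ee_rot: [0.0, 0.132, 0.991, 0.002]
contact_force: [0.9, -0.6, -1.8]
finger_gap: 27.3
clock 8.70 pos [ 505.56 -135.2   146.54] yaw 164.80 toolz [ 0.  0. -1.] F [ 0.94 -0.64 -1.75] M [ 0.02  0.   -0.06] gap 27.3 j [-0.38  0.31 -0.23  1.02  0.   -0.12]
 shift [-2.56 -0.16  6.53]
 rotvec [ 0.21 -0.01 -0.2 ]
screw_hole 0.96 [254.0, 137.0] [ 459.18 -121.47   48.  ]
driver_tip 0.57 [249.9, 212.4] [ 516.53 -140.53   48.  ]Traceback (most recent call last):
  File "<stdin>", line 6, in <module>
ValueError: it knows: block, block_mouth, bottle_mid, driver, driver_grip, driver_tip, glass_mid, monitor, screw_hole, votive_mid
```

```bash

python3 - <<'E'
from h import *
np.set_printoptions(precision=2,suppress=True)
a=cv2.imread("pics/w5.png")
cv2.imwrite('pics/w5z.png',cv2.resize(a[100:230,190:320],None,fx=4.5,fy=4.5,interpolation=2))
to()
E
```

```text
clock 8.85 pos [ 506.12 -135.1   147.08] yaw 164.77 toolz [ 0.  0. -1.] F [-1.1   0.11 -1.29] M [ 0.   -0.06  0.  ] gap 27.4 j [-0.38  0.32 -0.23  1.02  0.   -0.12]
```

View pics/w5z.png

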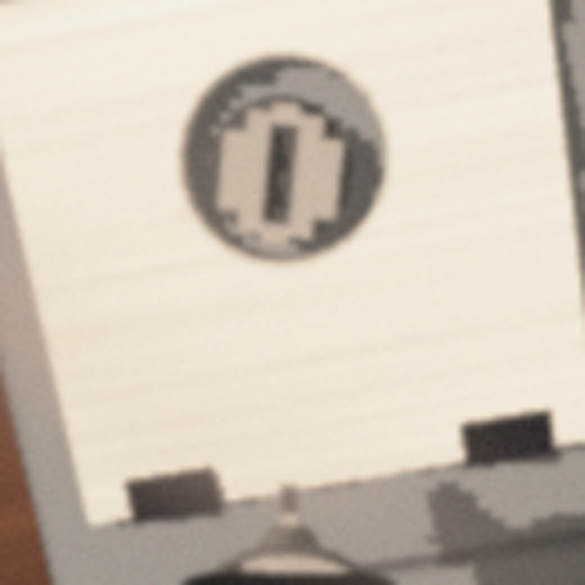

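```bash
cat >> h.py <<'E'
def slot(c,z,guess,r=13,thr=None,name=None):
    # rectified patch 0.25mm/px about guess at height z, world axes (u->x, v->y)
    n=int(r/0.2);g=np.arange(-n,n+1)*0.2
    X,Y=np.meshgrid(guess[0]+g,guess[1]+g)
    E=np.array(c["extrinsics"]);K=np.array(c["intrinsics"])
    p=np.stack([X,Y,np.full_like(X,z)],-1)@E[:3,:3].T+E[:3,3];p=p@K.T
    m=(p[...,:2]/p[...,2:]).astype(np.float32)
    im=cv2.remap(c["image"],m[...,0],m[...,1],cv2.INTER_CUBIC)
    if name: cv2.imwrite("pics/%s.png"%name,cv2.resize(im,None,fx=4,fy=4))
    return cv2.cvtColor(im,cv2.COLOR_BGR2GRAY),X,Y
E
python3 - <<'E'
from h import *
np.set_printoptions(precision=2,suppress=True)
c=env.capture("wrist");save(c,"w6");to([0,0,0])
print(env.pinpoint("screw_hole",c)[0])
g,X,Y=slot(c,52.5,atz(c,[252.4,138.5],52.5)[:2],name="r6")
print(atz(c,[252.4,138.5],52.5),atz(c,[253.1,135.2],48))
n=g.shape[0]//2
_,b=cv2.threshold(g,0,255,cv2.THRESH_OTSU);b=255-b
k,l,s,ce=cv2.connectedComponentsWithStats(b)
for i in range(1,k):
    if s[i,4]<100: continue
    q=np.stack([X[l==i],Y[l==i]],1);print(s[i,4],q.mean(0),cv2.minAreaRect(q.astype(np.float32)))
E
```

```text
clock 8.90 pos [ 506.2  -135.27  147.32] yaw 164.75 toolz [ 0.  0. -1.] F [-0.54  0.68 -1.23] M [ 0.02 -0.04  0.02] gap 27.4 j [-0.38  0.31 -0.23  1.02  0.   -0.12]
 shift [524.09  -3.1  146.84]
{'uv': [252.1, 135.7], 'p': 0.59}
[ 460.1  -122.76   52.5 ] [ 458.43 -121.76   48.  ]
5646 [ 459.46 -122.19] ((460.0964660644531, -122.76274108886719), (26.0, 26.0), 90.0)
1757 [ 459.12 -123.27] ((459.16351318359375, -123.285400390625), (4.570267677307129, 16.12738037109375), 69.2745361328125)
```

View pics/r6.png

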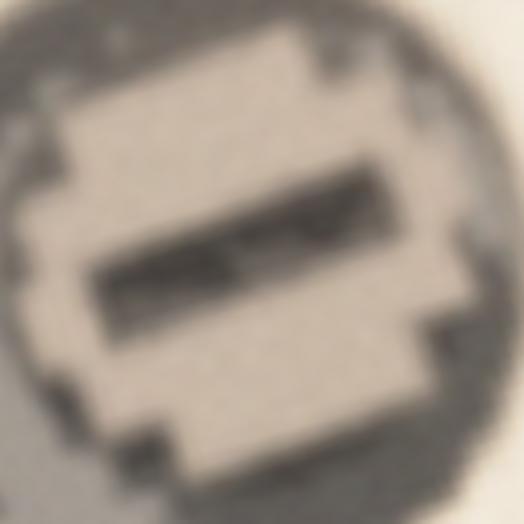

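```bash
python3 -c "
from h import *
to([459.2,-123.3,125],159.3)"
```

```text
clock 8.95 pos [ 506.27 -135.36  147.48] yaw 164.73 toolz [ 0.002   0.0029 -1.    ] F [ 0.43  0.45 -1.51] M [-0.015 -0.088 -0.014] gap 27.6 j [-0.38  0.31 -0.23  1.02  0.   -0.12]
 shift [48.61 -0.83 22.42]
 rotvec [0.19 0.06 5.43]
```

```bash
python3 -m creep '[{"x":20,"y":0,"z":6,"rx":0,"ry":0,"rz":5},{"x":20,"y":1,"z":8,"rx":0,"ry":0,"rz":0},{"x":7,"y":0,"z":6,"rx":0,"ry":0,"rz":0},{"x":0,"y":0,"z":0,"rx":0,"ry":0,"rz":0}]'
python3 -c "
from h import *
to([459.2,-123.3,121],159.3)"
```

```text
clock: 9.35
ee_pos: [462.5, -119.6, 127.4]
ee_rot: [0.002, 0.176, 0.984, 0.001]
contact_force: [-0.6, -0.6, -1.6]
finger_gap: 27.5
clock 9.35 pos [ 462.45 -119.59  127.43] yaw 159.70 toolz [ 0.0048  0.0014 -1.    ] F [-0.56 -0.59 -1.58] M [ 0.003 -0.012  0.048] gap 27.5 j [-0.39  0.24 -0.39  0.94  0.   -0.03]
 shift [ 1.79 -4.62  6.41]
 rotvec [0.17 0.23 0.4 ]
```

```bash
python3 -m creep '[{"x":1.5,"y":-4.5,"z":5,"rx":0.1,"ry":0.2,"rz":0.4},{"x":0,"y":0,"z":1,"rx":0,"ry":0,"rz":0}]'
cat > look.py <<'E'
import sys
from h import *
np.set_printoptions(precision=2,suppress=True)
c=env.capture("wrist");n=sys.argv[1];save(c,n)
to([459.2,-123.3,121],float(sys.argv[2]) if len(sys.argv)>2 else 159.3)
cv2.imwrite('pics/'+n+'z.png',cv2.resize(c["image"][150:250,200:310],None,fx=6,fy=6,interpolation=2))
print("slot px",proj(c,[459.2,-123.3,52.5]), [proj(c,[459.2+s*8*np.cos(np.radians(159.3)),-123.3+s*8*np.sin(np.radians(159.3)),52.5]) for s in(1,-1)])
E
python3 look.py w7
```

```text
clock: 9.55
ee_pos: [461.0, -124.2, 121.8]
ee_rot: [0.001, 0.18, 0.984, 0.0]
contact_force: [0.1, 0.2, -1.3]
finger_gap: 27.2
clock 9.60 pos [ 461.5  -124.22  122.04] yaw 159.32 toolz [ 0. -0. -1.] F [ 0.53 -0.2  -2.21] M [-0.03 -0.03  0.07] gap 27.2 j [-0.4   0.25 -0.4   0.92  0.   -0.04]
 shift [2.48 0.05 1.03]
 rotvec [0.07 0.21 0.02]
slot px [253.45 208.19] [array([253.43, 197.44]), array([253.46, 218.72])]
```

View pics/w7z.png

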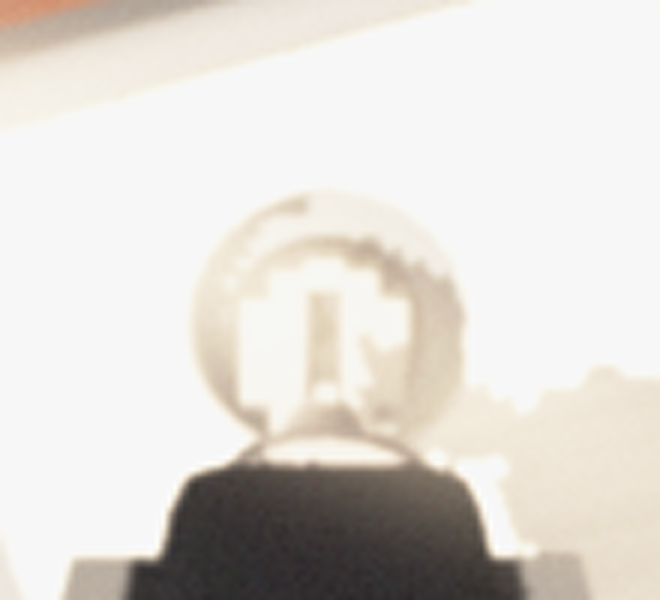

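```bash
python3 - <<'E'
from h import *
a=cv2.imread("pics/w7.png")[180:235,230:280]
g=cv2.cvtColor(a,cv2.COLOR_BGR2GRAY);print(g.min(),g.max())
g=np.clip((g.astype(float)-150)*255/105,0,255).astype(np.uint8)
cv2.imwrite("pics/w7e.png",cv2.resize(g,None,fx=11,fy=11,interpolation=0))
print(cv2.cvtColor(a,cv2.COLOR_BGR2GRAY)[15:42,16:34])
E
```

```text
51 247
[[243 244 243 244 246 246 247 247 247 247 246 244 242 240 240 239 229 206]
 [246 246 246 246 247 247 247 247 247 247 246 246 246 246 246 245 239 216]
 [247 247 247 247 246 246 246 246 246 246 246 246 246 246 246 246 241 221]
 [247 247 247 247 245 240 236 237 238 238 241 245 246 246 246 246 242 225]
 [247 247 247 246 244 232 221 221 226 228 235 245 246 246 246 246 244 236]
 [247 247 247 246 244 232 217 217 223 226 235 245 246 246 246 246 246 245]
 [247 247 247 246 243 231 217 215 223 224 235 245 246 246 246 246 246 246]
 [247 247 247 246 244 231 217 215 217 224 234 245 246 246 246 246 246 246]
 [247 247 247 246 244 230 218 213 215 222 234 245 246 247 246 246 246 246]
 [247 247 247 246 244 229 217 212 212 217 232 245 246 246 246 246 246 246]
 [247 247 247 246 244 230 214 211 212 217 232 245 246 245 242 241 245 246]
 [247 247 246 246 243 228 213 210 214 220 232 244 246 242 234 236 243 246]
 [246 246 246 246 243 228 215 214 219 222 234 244 245 241 232 230 237 244]
 [246 246 246 246 243 227 217 218 221 223 232 244 246 244 236 228 229 236]
 [246 246 246 246 243 227 217 219 221 223 2
[... 232 characters left out ...]
246 246 245 239 227 223]
 [246 246 246 246 241 220 216 223 226 225 230 244 246 245 245 241 229 221]
 [246 246 246 245 240 223 230 240 243 241 236 244 245 240 236 231 224 220]
 [246 246 246 245 240 226 236 244 245 244 238 243 244 238 227 219 219 218]
 [246 246 246 245 239 230 235 241 242 241 230 237 243 241 229 217 216 214]
 [245 246 245 242 233 225 225 223 222 219 208 212 230 238 228 215 210 204]
 [245 245 241 234 225 217 213 207 201 194 187 187 203 222 218 214 201 191]
 [245 243 236 225 218 213 207 198 191 188 181 178 182 201 215 212 201 192]
 [243 239 227 219 213 206 202 196 193 186 181 174 176 186 210 214 209 211]
 [237 228 214 206 201 199 196 191 187 185 180 180 177 180 198 215 217 223]]
```

View pics/w7e.png

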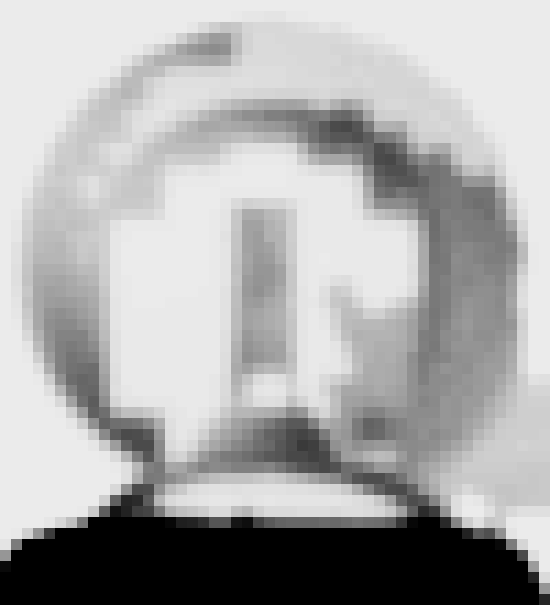

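```bash
python3 -m creep '[{"x":3,"y":0,"z":2.5,"rx":0,"ry":0.2,"rz":0},{"x":0.7,"y":0,"z":2.5,"rx":0,"ry":0,"rz":0}]'
python3 look.py w8;python3 - <<'E'
from h import *
a=cv2.imread("pics/w8.png")[180:235,230:280]
g=cv2.cvtColor(a,cv2.COLOR_BGR2GRAY)
g=np.clip((g.astype(float)-150)*255/105,0,255).astype(np.uint8)
cv2.imwrite("pics/w8e.png",cv2.resize(g,None,fx=11,fy=11,interpolation=0))
E
```

```text
clock: 9.8
ee_pos: [459.5, -123.7, 117.3]
ee_rot: [0.001, 0.18, 0.984, 0.0]
contact_force: [-0.4, -0.2, -1.2]
finger_gap: 27.4
clock 9.85 pos [ 459.3  -123.63  116.97] yaw 159.31 toolz [ 0.  0. -1.] F [-0.03 -1.09 -2.11] M [ 0.03  0.   -0.04] gap 27.1 j [-0.4   0.25 -0.41  0.91  0.   -0.04]
 shift [ 0.21  0.28 -4.03]
 rotvec [0.07 0.1  0.01]
slot px [253.47 212.57] [array([253.45, 201.68]), array([253.48, 223.23])]
```

View pics/w8e.png

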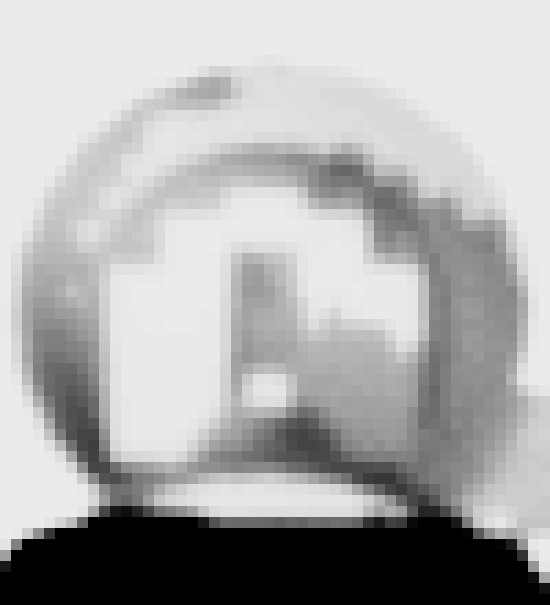

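```bash
python3 - <<'E'
from h import *
c=env.capture("wrist");o=env.get_obs();Rt=rot(o["ee_rot"]).as_matrix()
for p in ([6.5,0,61.2],[6.5,0,49.2],[4.5,0,49.2],[4.5,0,19.2],[14,0,19.2]): print(p,proj(c,Rt@np.array(p)+o["ee_pos"]))
to()
E
```

```text
[6.5, 0, 61.2] [253.26685653 206.08124378]
[6.5, 0, 49.2] [253.24225662 212.29992748]
[4.5, 0, 49.2] [253.24702831 215.20829184]
[4.5, 0, 19.2] [253.17263974 234.67597651]
[14, 0, 19.2] [253.14473015 218.74119254]
clock 9.90 pos [ 459.24 -123.53  117.1 ] yaw 159.31 toolz [ 1.9e-03  7.0e-04 -1.0e+00] F [ 1.17  0.02 -2.07] M [-0.057  0.036  0.019] gap 27.5 j [-0.4   0.25 -0.41  0.91  0.   -0.04]
```

```bash
python3 -m creep '[{"x":0.6,"y":0,"z":1.5,"rx":0,"ry":0.1,"rz":0},{"x":0,"y":0,"z":1,"rx":0,"ry":0,"rz":0}]'; python3 -c "
from h import *
to([458.8,-123.3,113],159.3)"
python3 -m creep '[{"x":0,"y":0,"z":1,"rx":0,"ry":0,"rz":0}]'; python3 -c "
from h import *
to([458.8,-123.3,113],159.3)"
```

```text
clock: 10.1
ee_pos: [458.9, -123.4, 114.6]
ee_rot: [0.0, 0.18, 0.984, 0.001]
contact_force: [-0.5, -0.3, -1.7]
finger_gap: 27.5
clock 10.10 pos [ 458.93 -123.39  114.61] yaw 159.32 toolz [ 6.0e-04  1.1e-03 -1.0e+00] F [-0.52 -0.31 -1.68] M [0.05  0.002 0.017] gap 27.5 j [-0.4   0.25 -0.41  0.91  0.   -0.04]
 shift [0.15 0.03 1.61]
 rotvec [0.07 0.01 0.02]
clock: 10.2
ee_pos: [459.0, -123.4, 113.6]
ee_rot: [0.0, 0.179, 0.984, 0.001]
contact_force: [-0.0, 0.6, -1.9]
finger_gap: 27.1
clock 10.20 pos [ 459.02 -123.4   113.56] yaw 159.32 toolz [ 7.0e-04  1.1e-03 -1.0e+00] F [-0.02  0.61 -1.86] M [ 0.001  0.029 -0.003] gap 27.1 j [-0.4   0.25 -0.41  0.91  0.   -0.04]
 shift [0.24 0.02 0.56]
 rotvec [0.07 0.02 0.02]
```

```bash
python3 -m creep '[{"x":0.1,"y":0,"z":0.7,"rx":0,"ry":0,"rz":0}]'; 
python3 -m creep '[{"x":0,"y":0,"z":0.7,"rx":0,"ry":0,"rz":0}]'; 
python3 -m creep '[{"x":0,"y":0,"z":0.7,"rx":0,"ry":0,"rz":0}]'; python3 -c "
from h import *
to([458.8,-123.3,113],159.3)"
```

```text
clock: 10.3
ee_pos: [458.9, -123.4, 112.7]
ee_rot: [0.0, 0.18, 0.984, 0.001]
contact_force: [0.9, -0.0, -1.9]
finger_gap: 27.3
clock: 10.4
ee_pos: [458.9, -123.3, 112.0]
ee_rot: [0.0, 0.179, 0.984, 0.001]
contact_force: [-0.0, -0.2, -1.1]
finger_gap: 27.2
clock: 10.5
ee_pos: [459.0, -123.3, 111.3]
ee_rot: [0.0, 0.179, 0.984, 0.001]
contact_force: [0.3, 0.6, -1.4]
finger_gap: 27.8
clock 10.50 pos [ 458.95 -123.3   111.28] yaw 159.33 toolz [ 8.0e-04  1.1e-03 -1.0e+00] F [ 0.32  0.56 -1.37] M [-0.005 -0.014 -0.009] gap 27.8 j [-0.4   0.25 -0.42  0.9   0.   -0.04]
 shift [ 0.14 -0.05 -1.72]
 rotvec [0.08 0.02 0.03]
```

```bash
for i in 1 2 3; do :; done; python3 -m creep '[{"x":0,"y":0,"z":0.7,"rx":0,"ry":0,"rz":0}]'; 
python3 -m creep '[{"x":0,"y":0,"z":0.6,"rx":0,"ry":0,"rz":0}]'; 
python3 -m creep '[{"x":0,"y":0,"z":0.5,"rx":0,"ry":0,"rz":0}]'; python3 -c "
from h import *
to([458.8,-123.3,113],159.3)"
```

```text
clock: 10.6
ee_pos: [459.0, -123.3, 110.5]
ee_rot: [0.0, 0.179, 0.984, 0.001]
contact_force: [-0.1, -0.2, -2.1]
finger_gap: 27.2
clock: 10.7
ee_pos: [459.0, -123.3, 109.9]
ee_rot: [0.0, 0.179, 0.984, 0.001]
contact_force: [0.0, 0.1, -2.6]
finger_gap: 27.6
clock: 10.8
ee_pos: [459.0, -123.3, 109.3]
ee_rot: [0.0, 0.179, 0.984, 0.001]
contact_force: [-0.3, 0.5, -2.3]
finger_gap: 27.2
clock 10.80 pos [ 458.96 -123.31  109.33] yaw 159.33 toolz [ 9.e-04  1.e-03 -1.e+00] F [-0.33  0.52 -2.25] M [0.007 0.054 0.024] gap 27.2 j [-0.4   0.26 -0.42  0.89  0.   -0.04]
 shift [ 0.15 -0.04 -3.67]
 rotvec [0.07 0.03 0.03]
```

```bash
python3 -m creep '[{"x":0,"y":0,"z":0.3,"rx":0,"ry":0,"rz":0}]'; 
python3 -m creep '[{"x":0,"y":0,"z":0.3,"rx":0,"ry":0,"rz":0}]'; 
python3 -m creep '[{"x":0,"y":0,"z":0.3,"rx":0,"ry":0,"rz":0}]'; python3 -c "
from h import *
to([458.8,-123.3,113],159.3)"
```

```text
clock: 10.9
ee_pos: [459.0, -123.3, 109.0]
ee_rot: [0.0, 0.179, 0.984, 0.001]
contact_force: [0.3, -0.4, -0.4]
finger_gap: 27.7
clock: 11.0
ee_pos: [459.0, -123.3, 108.8]
ee_rot: [0.0, 0.179, 0.984, 0.001]
contact_force: [-0.7, -0.9, 1.8]
finger_gap: 27.5
clock: 11.1
ee_pos: [459.0, -123.3, 108.8]
ee_rot: [0.0, 0.179, 0.984, 0.001]
contact_force: [-1.2, 1.0, 2.0]
finger_gap: 27.4
clock 11.10 pos [ 459.03 -123.32  108.79] yaw 159.33 toolz [ 0.0011  0.001  -1.    ] F [-1.21  0.95  2.01] M [ 0.111  0.256 -0.029] gap 27.4 j [-0.4   0.26 -0.42  0.89  0.   -0.04]
 shift [ 0.21 -0.06 -4.21]
 rotvec [0.07 0.04 0.03]
```

```bash
python3 -m creep '[{"x":0,"y":0,"z":0.6,"rx":0,"ry":0,"rz":0}]'; 
python3 -m creep '[{"x":0,"y":0,"z":0.8,"rx":0,"ry":0,"rz":0}]'; python3 -c "
from h import *
to([458.8,-123.3,113],159.3)"
```

```text
clock: 11.2
ee_pos: [459.1, -123.4, 108.6]
ee_rot: [0.001, 0.179, 0.984, 0.001]
contact_force: [-2.0, 1.3, 5.5]
finger_gap: 27.5
clock: 11.3
ee_pos: [459.2, -123.4, 108.5]
ee_rot: [0.001, 0.179, 0.984, 0.0]
contact_force: [-2.8, 1.8, 8.2]
finger_gap: 27.2
clock 11.30 pos [ 459.16 -123.36  108.48] yaw 159.33 toolz [ 1.8e-03  6.0e-04 -1.0e+00] F [-2.8   1.76  8.24] M [0.337 0.763 0.017] gap 27.2 j [-0.4   0.26 -0.42  0.89  0.   -0.04]
 shift [ 0.35 -0.06 -4.52]
 rotvec [0.07 0.08 0.03]
```

```bash
python3 -m creep '[{"x":0.1,"y":0,"z":0.8,"rx":0,"ry":0,"rz":0},{"x":0.1,"y":0,"z":0.8,"rx":0,"ry":0,"rz":0},{"x":0.1,"y":0,"z":0.8,"rx":0,"ry":0,"rz":0}]';  python3 -c "
from h import *
to([458.8,-123.3,113],159.3)"
python3 -m creep '[{"x":0.1,"y":0,"z":0.8,"rx":0,"ry":0,"rz":4},{"x":0.1,"y":0,"z":0.8,"rx":0,"ry":0,"rz":4}]'; python3 -c "
from h import *
to([458.8,-123.3,113],159.3)"
```

```text
clock: 11.6
ee_pos: [459.1, -123.3, 108.6]
ee_rot: [0.002, 0.179, 0.984, 0.0]
contact_force: [-2.7, 0.7, 6.7]
finger_gap: 27.4
clock 11.60 pos [ 459.08 -123.34  108.55] yaw 159.34 toolz [ 3.3e-03 -2.0e-04 -1.0e+00] F [-2.74  0.75  6.74] M [0.275 0.738 0.025] gap 27.4 j [-0.4   0.25 -0.42  0.89  0.   -0.04]
 shift [ 0.27 -0.06 -4.45]
 rotvec [0.06 0.18 0.04]
clock: 11.8
ee_pos: [459.6, -123.5, 108.6]
ee_rot: [0.003, 0.25, 0.968, 0.0]
contact_force: [-1.8, 1.2, 6.6]
finger_gap: 27.5
clock 11.80 pos [ 459.61 -123.46  108.62] yaw 151.08 toolz [ 0.0055 -0.001  -1.    ] F [-1.81  1.21  6.56] M [ 0.133  0.463 -0.023] gap 27.5 j [-0.4   0.25 -0.43  0.89  0.    0.11]
 shift [ 0.76 -0.24 -4.39]
 rotvec [ 0.08  0.31 -8.22]
```

```bash

python3 -m creep '[{"x":0.3,"y":-0.1,"z":0.9,"rx":0.05,"ry":0.15,"rz":4},{"x":0.3,"y":-0.1,"z":1,"rx":0.05,"ry":0.15,"rz":4}]'; python3 -c "
from h import *
to([459,-123.3,113],159.3)"
```

```text
clock: 12.0
ee_pos: [460.0, -123.7, 108.4]
ee_rot: [0.001, 0.319, 0.948, 0.0]
contact_force: [-2.4, 0.8, 5.6]
finger_gap: 27.4
clock 12.00 pos [ 459.96 -123.69  108.44] yaw 142.76 toolz [ 2.7e-03 -8.0e-04 -1.0e+00] F [-2.35  0.81  5.63] M [0.228 0.498 0.019] gap 27.4 j [-0.4   0.26 -0.42  0.89  0.    0.25]
 shift [ 0.99 -0.26 -4.57]
 rotvec [  0.04   0.16 -16.54]
```

```bash

python3 -m creep '[{"x":0.8,"y":0,"z":1.1,"rx":0.05,"ry":0.1,"rz":5},{"x":0.5,"y":0,"z":1.2,"rx":0.05,"ry":0.1,"rz":5}]'; python3 -c "
from h import *
to([459,-123.1,113],159.3)"
```

```text
clock: 12.2
ee_pos: [460.1, -123.7, 107.9]
ee_rot: [0.001, 0.404, 0.915, -0.001]
contact_force: [-2.4, 0.3, 6.7]
finger_gap: 27.4
clock 12.20 pos [ 460.06 -123.66  107.89] yaw 132.37 toolz [ 0.0016 -0.0018 -1.    ] F [-2.42  0.32  6.72] M [0.089 0.577 0.001] gap 27.4 j [-0.4   0.26 -0.42  0.89 -0.    0.44]
 shift [ 1.12 -0.41 -5.11]
 rotvec [ -0.04   0.13 -26.93]
```

```bash

python3 -m creep '[{"x":0.6,"y":-0.2,"z":1.2,"rx":0.05,"ry":0.1,"rz":5},{"x":0.5,"y":-0.2,"z":1.2,"rx":0.05,"ry":0.1,"rz":5},{"x":0.5,"y":-0.2,"z":1.2,"rx":0.05,"ry":0.1,"rz":5}]'; python3 -c "
from h import *
to([459.5,-122.8,113],159.3)"
```

```text
clock: 12.5
ee_pos: [460.2, -123.7, 107.1]
ee_rot: [0.001, 0.524, 0.852, -0.001]
contact_force: [-1.8, 0.6, 6.8]
finger_gap: 27.2
clock 12.50 pos [ 460.16 -123.7   107.07] yaw 116.76 toolz [ 2.0e-04 -1.7e-03 -1.0e+00] F [-1.81  0.62  6.82] M [0.089 0.565 0.082] gap 27.2 j [-0.39  0.26 -0.42  0.89 -0.    0.71]
 shift [ 1.09 -0.19 -5.93]
 rotvec [ -0.07   0.08 -42.54]
```

```bash

python3 -m creep '[{"x":0.4,"y":-0.3,"z":1.2,"rx":0.1,"ry":0.05,"rz":5},{"x":0.3,"y":-0.3,"z":1.2,"rx":0.1,"ry":0.05,"rz":5},{"x":0.3,"y":-0.3,"z":1.2,"rx":0.1,"ry":0.05,"rz":5}]'; python3 -c "
from h import *
to([459.5,-122.8,113],75)"
```

```text
clock: 12.8
ee_pos: [460.3, -123.7, 106.2]
ee_rot: [0.0, 0.635, 0.772, -0.002]
contact_force: [-3.2, 1.0, 6.6]
finger_gap: 27.2
clock 12.80 pos [ 460.26 -123.74  106.23] yaw 101.15 toolz [-0.002  -0.0028 -1.    ] F [-3.2   0.96  6.56] M [0.142 0.588 0.031] gap 27.2 j [-0.39  0.26 -0.42  0.89 -0.    0.98]
 shift [ 1.05 -0.59 -6.77]
 rotvec [-0.11  0.17 26.15]
```

```bash

python3 -m creep '[{"x":0.2,"y":-0.3,"z":1.3,"rx":0.05,"ry":0.1,"rz":5},{"x":0.2,"y":-0.3,"z":1.3,"rx":0.05,"ry":0.1,"rz":5},{"x":0.2,"y":-0.3,"z":1.3,"rx":0.05,"ry":0.1,"rz":5}]'; python3 -c "
from h import *
to([459.5,-122.8,113],75)"
```

```text
clock: 13.1
ee_pos: [460.3, -123.9, 105.4]
ee_rot: [-0.001, 0.734, 0.679, -0.001]
contact_force: [-2.2, 0.7, 8.3]
finger_gap: 27.0
clock 13.10 pos [ 460.28 -123.93  105.36] yaw 85.55 toolz [-2.1e-03 -1.0e-04 -1.0e+00] F [-2.23  0.67  8.35] M [0.147 0.767 0.056] gap 27.0 j [-0.4   0.26 -0.42  0.89 -0.    1.25]
 shift [ 1.06 -0.88 -7.64]
 rotvec [-0.12  0.03 10.55]
```

```bash

python3 -m creep '[{"x":0.2,"y":-0.3,"z":1.2,"rx":0.05,"ry":0.05,"rz":5},{"x":0.2,"y":-0.3,"z":1.2,"rx":0.05,"ry":0.05,"rz":5},{"x":0.2,"y":-0.3,"z":1.2,"rx":0.05,"ry":0.05,"rz":4}]'; python3 -c "
from h import *
to([459.5,-122.8,113],65)"
python3 -m creep '[{"x":0.2,"y":-0.3,"z":1.1,"rx":0.05,"ry":0,"rz":3},{"x":0.2,"y":-0.3,"z":1.1,"rx":0.05,"ry":0,"rz":3}]'; python3 -c "
from h import *
to([459.5,-122.8,113],65)"
```

```text
clock: 13.4
ee_pos: [460.2, -124.0, 104.6]
ee_rot: [-0.001, 0.814, 0.58, -0.001]
contact_force: [-3.1, 0.8, 8.5]
finger_gap: 27.2
clock 13.40 pos [ 460.23 -123.98  104.62] yaw 70.96 toolz [-1.6e-03  5.0e-04 -1.0e+00] F [-3.1   0.82  8.53] M [0.167 0.819 0.053] gap 27.2 j [-0.4   0.26 -0.42  0.89 -0.    1.51]
 shift [ 0.88 -1.09 -8.38]
 rotvec [-0.1   0.01  5.96]
clock: 13.6
ee_pos: [460.2, -124.0, 104.3]
ee_rot: [-0.0, 0.845, 0.535, -0.001]
contact_force: [-1.7, 1.5, 8.2]
finger_gap: 27.6
clock 13.60 pos [ 460.22 -123.96  104.28] yaw 64.69 toolz [-1.8e-03 -6.0e-04 -1.0e+00] F [-1.74  1.48  8.17] M [0.167 0.71  0.06 ] gap 27.6 j [-0.4   0.26 -0.42  0.88 -0.    1.62]
 shift [ 0.73 -1.15 -8.72]
 rotvec [-0.08  0.07 -0.31]
```

```bash

python3 -m creep '[{"x":0.2,"y":-0.3,"z":1,"rx":0.05,"ry":0,"rz":3}]'; python3 -c "
from h import *
to()"
python3 -m creep '[{"x":0.2,"y":-0.3,"z":0.9,"rx":0.05,"ry":0,"rz":3}]'; python3 -c "
from h import *
to()"
```

```text
clock: 13.7
ee_pos: [460.2, -123.9, 104.2]
ee_rot: [-0.0, 0.859, 0.512, -0.001]
contact_force: [-3.0, 0.3, 6.2]
finger_gap: 27.3
clock 13.70 pos [ 460.21 -123.9   104.17] yaw 61.57 toolz [-0.0018 -0.001  -1.    ] F [-3.02  0.3   6.18] M [0.098 0.692 0.11 ] gap 27.3 j [-0.4   0.26 -0.42  0.88 -0.    1.67]
clock: 13.8
ee_pos: [460.3, -123.9, 104.1]
ee_rot: [0.0, 0.873, 0.488, -0.001]
contact_force: [-2.4, 0.5, 6.0]
finger_gap: 27.1
clock 13.80 pos [ 460.26 -123.86  104.11] yaw 58.46 toolz [-0.0019 -0.0015 -1.    ] F [-2.41  0.47  6.05] M [0.071 0.706 0.154] gap 27.1 j [-0.39  0.26 -0.42  0.88 -0.    1.73]
```

```bash

python3 -m creep '[{"x":0.2,"y":-0.3,"z":1,"rx":0.05,"ry":0,"rz":3}]'; python3 -c "
from h import *
to()"
python3 -m creep '[{"x":0.2,"y":-0.3,"z":1,"rx":0.05,"ry":0,"rz":2}]'; python3 -c "
from h import *
to()"
```

```text
clock: 13.9
ee_pos: [460.4, -123.9, 104.1]
ee_rot: [0.0, 0.886, 0.464, -0.001]
contact_force: [-3.8, 0.6, 8.6]
finger_gap: 27.4
clock 13.90 pos [ 460.35 -123.86  104.07] yaw 55.35 toolz [-0.0018 -0.0021 -1.    ] F [-3.79  0.6   8.59] M [0.172 0.754 0.194] gap 27.4 j [-0.39  0.26 -0.42  0.88 -0.    1.78]
clock: 14.0
ee_pos: [460.4, -123.8, 104.1]
ee_rot: [0.001, 0.894, 0.448, -0.001]
contact_force: [-3.2, 0.0, 8.6]
finger_gap: 27.5
clock 14.00 pos [ 460.39 -123.82  104.06] yaw 53.28 toolz [-0.0019 -0.0026 -1.    ] F [-3.2   0.03  8.56] M [0.137 0.8   0.209] gap 27.5 j [-0.39  0.26 -0.42  0.88 -0.    1.82]
```

```bash

python3 -m creep '[{"x":0.1,"y":-0.3,"z":1,"rx":0.05,"ry":0.05,"rz":0},{"x":0.1,"y":-0.3,"z":1,"rx":0.05,"ry":0.05,"rz":0},{"x":0.1,"y":-0.3,"z":1,"rx":0.05,"ry":0.05,"rz":0}]'; python3 -c "
from h import *
to()"
```

```text
clock: 14.3
ee_pos: [460.3, -123.8, 104.0]
ee_rot: [0.001, 0.894, 0.449, -0.001]
contact_force: [-3.2, 1.0, 9.0]
finger_gap: 27.4
clock 14.30 pos [ 460.34 -123.79  104.05] yaw 53.34 toolz [-5.0e-04 -1.7e-03 -1.0e+00] F [-3.16  0.96  8.99] M [0.152 0.794 0.207] gap 27.4 j [-0.39  0.26 -0.42  0.88 -0.    1.82]
```

```bash

python3 -m creep '[{"x":0,"y":-0.2,"z":0.3,"rx":0,"ry":0,"rz":-4},{"x":0,"y":0,"z":0,"rx":0,"ry":0,"rz":-4},{"x":0,"y":0,"z":-1,"rx":0,"ry":0,"rz":-2}]'; python3 -c "
from h import *
to()"
python3 -m creep '[{"x":0,"y":0,"z":-3,"rx":0,"ry":0,"rz":0},{"x":0,"y":0,"z":-5,"rx":0,"ry":0,"rz":0},{"x":0,"y":0,"z":-15,"rx":0,"ry":0,"rz":0},{"x":0,"y":0,"z":-20,"rx":0,"ry":0,"rz":0}]'; python3 -c "
from h import *
to([508,-136,145],165)"
```

```text
clock: 14.6
ee_pos: [459.9, -123.6, 105.2]
ee_rot: [0.001, 0.849, 0.528, -0.001]
contact_force: [-0.4, 0.3, -3.3]
finger_gap: 27.6
clock 14.60 pos [ 459.91 -123.62  105.18] yaw 63.75 toolz [-4.e-04 -2.e-03 -1.e+00] F [-0.42  0.32 -3.27] M [-0.016 -0.073  0.02 ] gap 27.6 j [-0.39  0.26 -0.42  0.88 -0.    1.63]
clock: 15.0
ee_pos: [457.7, -122.6, 146.9]
ee_rot: [-0.002, 0.85, 0.527, -0.002]
contact_force: [0.3, -0.6, -1.0]
finger_gap: 27.5
clock 15.00 pos [ 457.68 -122.63  146.86] yaw 63.62 toolz [-6.e-03  4.e-04 -1.e+00] F [ 0.34 -0.57 -1.02] M [-0.016 -0.013 -0.017] gap 27.5 j [-0.39  0.23 -0.35  1.   -0.    1.64]
 shift [10.39 51.02  1.55]
 rotvec [  -0.35   -0.19 -101.38]
```

```bash

python3 -m creep '[{"x":-20,"y":0,"z":0,"rx":0,"ry":0,"rz":0},{"x":-20,"y":0,"z":0,"rx":0,"ry":0,"rz":0},{"x":-8,"y":0,"z":0,"rx":0,"ry":0,"rz":0},{"x":0,"y":0,"z":0,"rx":0,"ry":0,"rz":0}]'; python3 - <<'E'
from h import *
to()
c=env.capture("wrist");save(c,"w9");print(env.pinpoint("screw_hole",c)[:1])
g,X,Y=slot(c,48,[459.5,-123.5],name="r9")
_,b=cv2.threshold(g,0,255,cv2.THRESH_OTSU);b=255-b
k,l,s,ce=cv2.connectedComponentsWithStats(b)
for i in range(1,k):
    if s[i,4]<100: continue
    q=np.stack([X[l==i],Y[l==i]],1);print(s[i,4],q.mean(0),cv2.minAreaRect(q.astype(np.float32)))
E
```

```text
clock: 15.4
ee_pos: [438.6, -167.5, 151.2]
ee_rot: [0.001, 0.85, 0.527, -0.0]
contact_force: [-0.0, 0.1, -2.7]
finger_gap: 27.0
clock 15.40 pos [ 438.55 -167.53  151.24] yaw 63.55 toolz [ 5.0e-04 -2.2e-03 -1.0e+00] F [-0.04  0.13 -2.71] M [-0.013 -0.017 -0.018] gap 27.0 j [-0.5   0.21 -0.37  1.   -0.    1.53]
[{'uv': [250.5, 132.2], 'p': 0.64}]
6919 [ 463.73925423 -124.81270415] ((459.5, -123.49998474121094), (25.999996185302734, 25.999996185302734), -0.0)
1599 [ 458.976798 -123.261601] ((458.99420166015625, -123.22354888916016), (15.61928939819336, 4.414133071899414), 75.9629898071289)
225 [ 448.85555556 -119.79155556] ((448.81512451171875, -119.74716186523438), (7.719668865203857, 1.3461462259292603), 74.0544662475586)
```

View pics/w9.png

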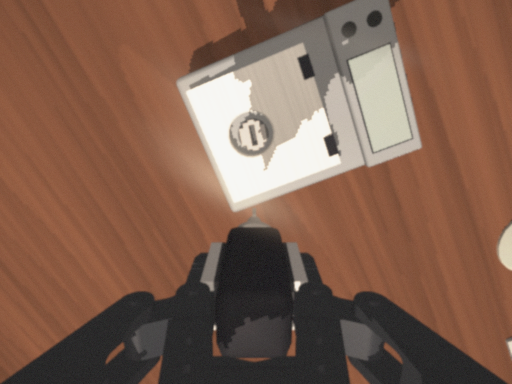

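View pics/r9.png

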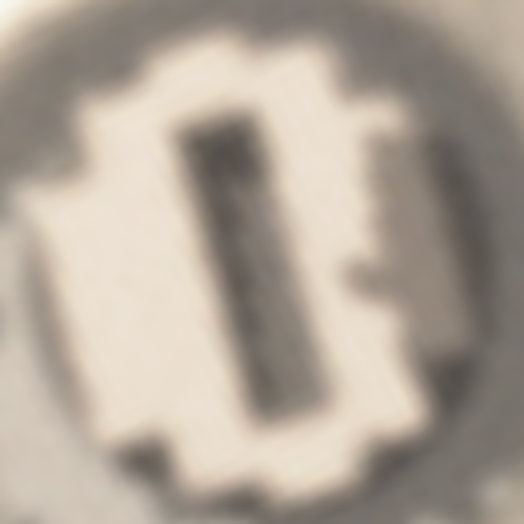

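```bash
python3 - <<'E'
from h import *
c=env.capture("wrist");P=cloud(c);m=(P[...,2]>45)&(P[...,2]<51)&(abs(P[...,0]-500)<110)&(abs(P[...,1]+127)<90);q=P[m]
print(len(q),cv2.minAreaRect(q[:,:2].astype(np.float32)))
to([567.5,157.8,150],75)
E
```

```text
23545 ((501.3370361328125, -125.38593292236328), (116.02106475830078, 153.53590393066406), 84.66596221923828)
clock 15.55 pos [ 438.87 -166.45  150.97] yaw 63.68 toolz [ 2.0e-04 -1.6e-03 -1.0e+00] F [ 0.49 -0.11 -1.88] M [0.024 0.011 0.001] gap 27.1 j [-0.5   0.21 -0.37  1.   -0.    1.53]
 shift [347.67 -28.49   0.48]
 rotvec [  0.05   0.08 -11.32]
```

```bash

python3 -m creep '[{"x":10,"y":0,"z":-25,"rx":0,"ry":0,"rz":0},{"x":43,"y":-3,"z":-15,"rx":0,"ry":0,"rz":0},{"x":43,"y":-3,"z":0,"rx":0,"ry":0,"rz":0},{"x":43,"y":-3,"z":0,"rx":0,"ry":0,"rz":0},{"x":43,"y":-3,"z":0,"rx":0,"ry":0,"rz":0},{"x":43,"y":-3,"z":0,"rx":0,"ry":0,"rz":0},{"x":43,"y":-3,"z":0,"rx":0,"ry":0,"rz":0},{"x":30,"y":-3,"z":0,"rx":0,"ry":0,"rz":0}]'; 
python3 -m creep '[{"x":0,"y":0,"z":0,"rx":0,"ry":0,"rz":-8},{"x":0,"y":0,"z":0,"rx":0,"ry":0,"rz":-8},{"x":0,"y":0,"z":0,"rx":0,"ry":0,"rz":-8},{"x":0,"y":0,"z":0,"rx":0,"ry":0,"rz":-8},{"x":0,"y":0,"z":0,"rx":0,"ry":0,"rz":-8},{"x":0,"y":0,"z":0,"rx":0,"ry":0,"rz":-8},{"x":0,"y":0,"z":0,"rx":0,"ry":0,"rz":-8},{"x":0,"y":0,"z":0,"rx":0,"ry":0,"rz":-8}]'
python3 -c "
from h import *
to([567.5,157.8,150],195)"
```

```text
clock: 16.35
ee_pos: [555.9, 123.2, 190.8]
ee_rot: [-0.001, 0.85, 0.526, -0.0]
contact_force: [-0.1, -0.8, -1.9]
finger_gap: 27.1
clock: 17.15
ee_pos: [553.8, 137.7, 186.4]
ee_rot: [-0.005, 0.414, 0.91, 0.0]
contact_force: [-0.3, 0.3, -2.6]
finger_gap: 27.6
clock 17.15 pos [553.79 137.7  186.42] yaw 131.12 toolz [-0.0082  0.0042 -1.    ] F [-0.34  0.34 -2.65] M [-0.023 -0.001 -0.05 ] gap 27.6 j [ 0.13  0.39 -0.02  1.17  0.01  0.98]
 shift [ 5.81 23.67 36.39]
 rotvec [  0.1   -0.55 -63.88]
```

```bash

python3 -m creep '[{"x":0,"y":0,"z":0,"rx":0,"ry":-0.2,"rz":-8},{"x":0,"y":0,"z":0,"rx":0,"ry":-0.2,"rz":-8},{"x":0,"y":0,"z":0,"rx":0,"ry":-0.2,"rz":-8},{"x":0,"y":0,"z":0,"rx":0,"ry":0,"rz":-8},{"x":0,"y":0,"z":0,"rx":0,"ry":0,"rz":-8},{"x":0,"y":0,"z":0,"rx":0,"ry":-0.1,"rz":-8},{"x":0,"y":0,"z":0,"rx":0,"ry":-0.1,"rz":-8},{"x":0,"y":0,"z":0,"rx":0,"ry":-0.1,"rz":-7}]'
python3 -c "
from h import *
to([567.5,157.8,150],195)"
```

```text
clock: 17.95
ee_pos: [549.9, 145.4, 182.6]
ee_rot: [-0.001, -0.151, 0.989, 0.0]
contact_force: [-0.6, 0.9, -1.6]
finger_gap: 27.7
clock 17.95 pos [549.9  145.39 182.56] yaw -162.66 toolz [-2.7e-03 -1.0e-04 -1.0e+00] F [-0.56  0.87 -1.6 ] M [-0.047 -0.016  0.007] gap 27.7 j [ 0.15  0.38 -0.04  1.15  0.   -0.16]
 shift [-20.58   6.58  32.51]
 rotvec [ 0.04 -0.15  2.34]
```

```bash

python3 -m creep '[{"x":-10,"y":3,"z":10,"rx":0,"ry":-0.2,"rz":2},{"x":-10,"y":3,"z":10,"rx":0,"ry":-0.1,"rz":0.3},{"x":0,"y":0,"z":12,"rx":0,"ry":-0.1,"rz":0},{"x":0,"y":0,"z":10,"rx":0,"ry":0,"rz":0},{"x":0,"y":0,"z":6,"rx":0,"ry":0,"rz":0}]'
python3 - <<'E'
from h import *
to([567.5,157.8,125],195)
c=env.capture("wrist");save(c,"w10");print(env.pinpoint("driver_tip",c)[:1],env.pinpoint("block_mouth",c)[:2],proj(c,[568,158.5,50]))
E
```

```text
clock: 18.45
ee_pos: [567.8, 161.4, 131.5]
ee_rot: [0.002, -0.134, 0.991, 0.001]
contact_force: [-0.0, 0.5, -1.9]
finger_gap: 27.4
clock 18.45 pos [567.81 161.43 131.46] yaw -164.62 toolz [ 0.0032  0.003  -1.    ] F [-0.02  0.47 -1.91] M [0.029 0.043 0.031] gap 27.4 j [ 0.17  0.45 -0.07  1.05  0.   -0.1 ]
 shift [ 1.28 -3.43  6.45]
 rotvec [0.12 0.22 0.38]
[{'uv': [252.0, 214.3], 'p': 0.57}] [{'uv': [249.8, 204.7], 'p': 0.88}, {'uv': [392.0, 235.2], 'p': 0.69}] [248.67251245 203.79378587]
```

View pics/w10.png

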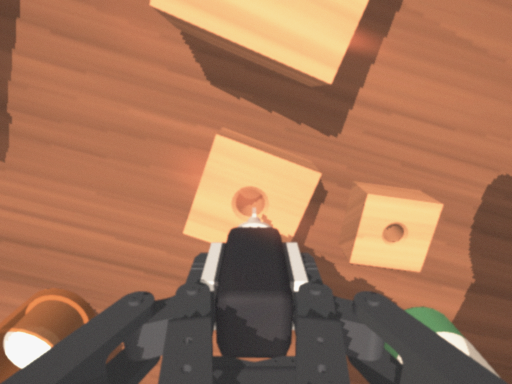

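```bash

python3 -m creep '[{"x":1,"y":-3,"z":3,"rx":0.1,"ry":0.2,"rz":0.4},{"x":0,"y":0,"z":3,"rx":0,"ry":0,"rz":0}]'
python3 - <<'E'
from h import *
to([567.5,157.8,110],195)
E
```

```text
clock: 18.8
ee_pos: [568.5, 157.7, 127.4]
ee_rot: [0.001, -0.13, 0.992, -0.0]
contact_force: [-0.4, 0.5, -2.5]
finger_gap: 27.5
clock 18.80 pos [568.51 157.69 127.36] yaw -165.09 toolz [ 2.6e-03  3.0e-04 -1.0e+00] F [-0.4   0.45 -2.47] M [-0.044 -0.036  0.001] gap 27.5 j [ 0.16  0.45 -0.08  1.04 -0.   -0.1 ]
 shift [ 0.99  0.37 17.36]
 rotvec [-0.02  0.15 -0.09]
```

```bash

python3 -m creep '[{"x":0.8,"y":0.3,"z":8,"rx":0,"ry":0.15,"rz":0},{"x":0,"y":0,"z":10,"rx":0,"ry":0,"rz":0}]'
python3 -m creep '[{"x":0,"y":0,"z":10,"rx":0,"ry":0.05,"rz":0},{"x":0,"y":0,"z":10,"rx":0,"ry":0.05,"rz":0}]'
python3 - <<'E'
from h import *
to([567.5,157.8,70],195)
E
```

```text
clock: 19.0
ee_pos: [569.2, 157.7, 110.1]
ee_rot: [0.002, -0.129, 0.992, -0.0]
contact_force: [-0.3, 0.6, -1.5]
finger_gap: 27.2
clock: 19.2
ee_pos: [569.2, 157.6, 88.3]
ee_rot: [0.001, -0.129, 0.992, -0.0]
contact_force: [0.6, 0.2, -1.5]
finger_gap: 27.8
clock 19.20 pos [569.21 157.64  88.26] yaw -165.13 toolz [ 2.e-03 -2.e-04 -1.e+00] F [ 0.58  0.17 -1.49] M [ 0.034 -0.003  0.022] gap 27.8 j [ 0.16  0.48 -0.13  0.95 -0.   -0.1 ]
 shift [ 1.64  0.6  18.26]
 rotvec [-0.04  0.11 -0.13]
```

```bash

python3 -m creep '[{"x":1.2,"y":0.2,"z":7,"rx":0,"ry":0.1,"rz":0},{"x":0.3,"y":0,"z":5,"rx":0,"ry":0,"rz":0},{"x":0,"y":0,"z":3,"rx":0,"ry":0,"rz":0}]'
python3 -m creep '[{"x":0,"y":0,"z":1.5,"rx":0,"ry":0,"rz":0}]'
python3 -m creep '[{"x":0,"y":0,"z":1,"rx":0,"ry":0,"rz":0}]'
python3 - <<'E'
from h import *
to([567.5,157.8,69.2],195)
E
```

```text
clock: 19.5
ee_pos: [565.8, 157.2, 69.5]
ee_rot: [-0.002, -0.129, 0.992, -0.0]
contact_force: [-0.0, -0.3, -1.9]
finger_gap: 27.2
clock: 19.6
ee_pos: [565.8, 157.2, 69.0]
ee_rot: [-0.002, -0.129, 0.992, -0.0]
contact_force: [-5.6, -1.3, 18.2]
finger_gap: 27.4
clock: 19.7
ee_pos: [565.8, 157.2, 69.1]
ee_rot: [-0.002, -0.129, 0.992, -0.001]
contact_force: [-3.4, -0.4, 5.4]
finger_gap: 27.4
clock 19.70 pos [565.77 157.17  69.09] yaw -165.12 toolz [-0.0032 -0.0014 -1.    ] F [-3.38 -0.4   5.37] M [-0.162  0.65  -0.042] gap 27.4 j [ 0.16  0.5  -0.16  0.91 -0.   -0.1 ]
 shift [-1.83  0.16 -0.11]
 rotvec [-0.03 -0.2  -0.12]
```

```bash

python3 -m creep '[{"x":0,"y":0,"z":0,"rx":0,"ry":0,"rz":0},{"x":0,"y":0,"z":0,"rx":0,"ry":0,"rz":0},{"x":0,"y":0,"z":0,"rx":0,"ry":0,"rz":0},{"x":0,"y":0,"z":0,"rx":0,"ry":0,"rz":0},{"x":0,"y":0,"z":0,"rx":0,"ry":0,"rz":0},{"x":0,"y":0,"z":-3,"rx":0,"ry":0,"rz":0}]' 85
python3 -m creep '[{"x":0,"y":0,"z":-15,"rx":0,"ry":0,"rz":0},{"x":0,"y":0,"z":-30,"rx":0,"ry":0,"rz":0},{"x":0,"y":0,"z":-40,"rx":0,"ry":0,"rz":0},{"x":0,"y":0,"z":-40,"rx":0,"ry":0,"rz":0},{"x":20,"y":0,"z":-20,"rx":0,"ry":0,"rz":0}]'
python3 - <<'E'
from h import *
to()
c=env.capture("wrist");save(c,"w11")
P=cloud(c);q=P[(P[...,2]>110)&(P[...,2]<130)];q=q[(abs(q[:,0]-568)<30)&(abs(q[:,1]-157)<30)]
print(q[:,2].mean(),np.percentile(q[:,2],[5,50,95]),cv2.minAreaRect(q[:,:2].astype(np.float32)))
c=env.capture("scene");save(c,"s11")
cv2.imwrite('pics/s11z.png',cv2.resize(c["image"][120:290,120:400],None,fx=2.8,fy=2.8,interpolation=2))
E
```

```text
clock: 20.3
ee_pos: [567.5, 157.5, 73.4]
ee_rot: [0.0, -0.129, 0.992, -0.0]
contact_force: [0.2, 1.0, -0.0]
finger_gap: 85.4
clock: 20.8
ee_pos: [546.2, 152.1, 219.5]
ee_rot: [-0.004, -0.129, 0.992, -0.001]
contact_force: [0.9, -0.5, -0.4]
finger_gap: 84.8
clock 20.80 pos [546.18 152.08 219.47] yaw -165.13 toolz [-0.0079 -0.0021 -1.    ] F [ 0.91 -0.49 -0.38] M [-0.006  0.01  -0.035] gap 84.8 j [ 0.16  0.37  0.04  1.25 -0.   -0.1 ]
119.4384487257412 [114.54944033 120.1693326  121.63864196] ((565.4161987304688, 157.72779846191406), (27.2285213470459, 27.697139739990234), 14.576094627380371)
```

View pics/w11.png

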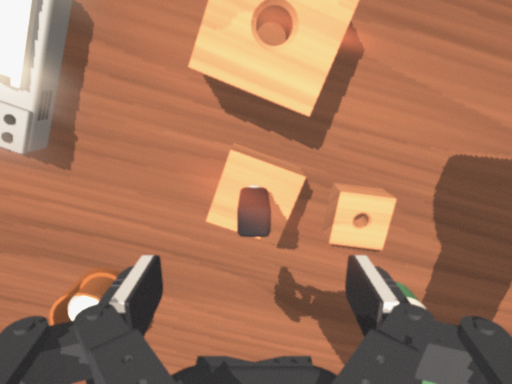

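View pics/s11z.png

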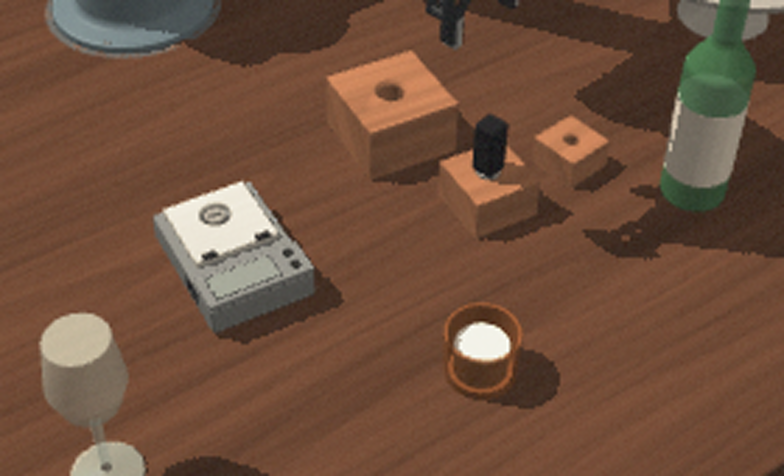

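```bash
python3 -c "
from h import *
print(env.hand_in());to()"
```

```text
the job is handed in; nothing more can be done
None
the job is handed in; nothing more can be done
```

I drove the screw home with the screwdriver, put the driver back upright in the middle-sized block, and handed the job in after about 21 s. No verdict was reported.

- **Pressing and turning:** The blade sat on the slot floor with a push of about 5 to 10 N on the readings, corrected for the driver's own weight. I turned it clockwise until the torque climbed to about 0.2 N m and it stopped sinking. I then held the push for 0.3 s before easing off.
- **Screw at home:** The slot angle measured afterwards works out to about 1.72 rad of turn, against the stop at 1.75. The blade sank about 4.5 mm, which fits that.
- **Over-turn at the stop:** The gripper went about 12 degrees further than I expected while the torque rose. I took this as the driver twisting slightly in the grip rather than the screw being forced.
- **Driver back in the block:** The handle top is at the same height as before I picked it up, and the collar touched down at the pickup height. I set it down with one brief push of about 20 N on the block. The gripper is open and clear.
- **Other things:** In the last overview picture the bottle, glass and candle look unmoved. I did not measure their positions again.

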